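# Set up the ultrasonic cleaner for small spectacle parts

## Task

Set up the ultrasonic cleaner for small spectacle parts: first seat the steel cover with the two holes squarely on the tank (either way round), then hang both beakers, still empty, each in the hole of its own size so that its rubber collar rests on the cover. Only then put the dip basket into the large beaker, down to the bottom, and the lid on the small beaker, fully home. Leave the customer's folded spectacles where they lie.

Things in the scene. Friction and masses are not known exactly. Their poses are not given: they have to be found in the camera images.
- cleaner: Ultrasonic cleaner, fixed: white box 160 (x) by 200 (y) by 130 mm high with a steel-lined tank open at the top. Origin: centre of its underside; z up; -x is its front with the control panel. Tank mouth 130 (x) by 170 (y) mm, centred, 65 mm deep; its flat steel rim is 130 mm above the origin.
- cover: Steel cover: plate 150 (x) by 190 (y) mm, z = 8 to 12 mm, over a lip 120 by 160 mm (z = 0 to 8) that drops into the tank mouth. Origin: centre of the lip's lower edge; seated, 122 mm above the cleaner's origin. Holes: large 56 mm at (0, -46), small 44 mm at (0, +50) mm. Handle: black bar 50 (x) by 10 (y) by 10 mm, centre (0, 5, 36) mm, grip across y. Starts flat on the table. About 0.3 kg.
- beaker_large: Large steel beaker, open at the top, 50 mm wide outside, 46 inside, 75 high, inner floor at z = 3 mm, foot tapered by 4 mm; a black rubber collar 66 mm wide at z = 40 to 45 mm hangs it in the cover's large hole. Grip its wall above the collar. Origin: centre of its underside, z up; hung, 28 mm below the cover's origin. About 0.1 kg.
- beaker_small: Small steel beaker, open at the top, 38 mm wide outside, 34 inside, 66 high, foot tapered by 4 mm; a black rubber collar 54 mm wide at z = 34 to 39 mm hangs it in the cover's small hole. Grip its wall above the collar. Origin: centre of its underside, z up; hung, 22 mm below the cover's origin. About 0.08 kg.
- dip_basket: Dip basket: perforated steel cup 36 mm wide and 40 mm high under a wire bail that carries an upright round black knob, 14 mm wide, from z = 70 to 100 mm on its axis. It goes into the large beaker, standing on its floor. Origin: centre of its underside, z up. About 0.06 kg.
- beaker_lid: Beaker lid: steel disc 46 mm wide, z = 6 to 10 mm, with a tapered plug beneath (24 mm wide at z = 0, 31 mm at z = 6 mm) and an upright round black knob, 15 mm wide, z = 10 to 36 mm, on its axis. Origin: centre of the plug's underside, z up. On the small beaker its origin is 60 mm above the beaker's origin. About 0.05 kg.
- spectacles: Customer's folded spectacles with round black rims, standing on their rims, 140 (y) by 25 (x) by 48 mm high, loose, light; to be left alone. Origin: under the middle of the front.

How it is judged:
By the outcome, as a careful person would: the job done as asked, in the order asked, and still so for the second after the job is handed in, with the robot touching nothing.
It also fails if it takes over 131 s, if anything falls off the work surface, if the arm or the gripper's body presses on something with over 40 N, if the wrist force passes 120 N, or if a joint passes its speed limit or range.

## Robot

A 7-joint arm with a two-finger parallel gripper is mounted at the origin on the work surface. World frame = base frame: x ahead of the robot, y to its left, z up, the work surface at z = 0. Lengths are in m, angles in rad, forces in N, time in s.
With the tool pointing down it reaches from about 0.425 to 0.925 m from the base axis. Payload 6.8 kg.
Tool frame: the origin (TCP) lies at the very end of the fingers, on their centre line; the grasp point (between the pads) lies 19 mm behind it; z points along the fingers, y is the line along which they close (so a half turn about z gives the same grasp; the last joint's range is limited). The gripper opens to 88 mm and grips with 3 to 60 N. Pads are 20 mm wide; open, the fingers measure 115 mm over their backs; the gripper's body (75 mm by 178 mm) begins 61 mm behind the grasp point.
Start: joints at [1.107, 0.477, 0.022, 1.555, -0.011, 1.109, -0.083], TCP at [0.235, -0.633, 0.223] pointing down, gripper open.
Joint ranges: [-2.96, 2.96], [-0.34, 2.1], [-1.41, 1.46], [0.24, 2.44], [-1.37, 4.51], [0.17, 1.92], [-2.96, 2.96]. Speed limits (rad/s): [2.39, 2.39, 3.14, 3.14, 3.14, 3.14, 3.14].

## Interface

Orientations are given as a rotation vector (axis times angle).
In Python, from plant import bot gives the robot as it stands. The module is installed in compiled form; this text tells all that it offers.
- The arm moves only by the tool apply_moves, never from a script. Its argument "increments" is a list of rows, each an object of numbers: "dx", "dy", "dz": the shift along the tool's x, y, z in cm; "ax", "ay", "az": the turn, a rotation vector about the tool's x, y, z in degrees; "hand": the opening, from 0 (shut) to 1 (fully open). In form: [{"dx": .., "dy": .., "dz": .., "ax": .., "ay": .., "az": .., "hand": ..}, ...]. A call has 1 to 12 rows; each row is the pose to reach, as a shift and turn from the pose commanded when the call began, along the tool's axes at that moment; what a row does not reach only later rows make up. A row lasts 1/12 s, in which the tool goes at most 41.7 mm and 7.16 degrees, less where a joint would pass 70% of its speed; a pose out of reach is approached as far as the arm can. A call with a gripper value outside its range is refused whole. The fingers move at their own pace and stop on an object; "grip_force" is the grip in N (left out, the last holds). Time passes only in rows, so rows that repeat a pose let the fingers close. It gives the time, the measured TCP pose, the force, the opening and the grip force at its end, in the units of the state.
- bot.state(): the state, without advancing time (a new reading comes with each control period).
- bot.capture(name): name is "scene" or "side" or "wrist"; returns a dict with "image" (480x640x3 uint8, red, green, blue), "K" (3x3 intrinsics, pixels), "T" (4x4, takes a point from camera to world coordinates); the wrist camera has in their place "T_tool_cam" (4x4, takes a point from camera to tool coordinates, whose origin is the TCP and whose axes are the flange's). Camera axes: x right, y down, z forward; pixel columns grow to the right and rows downward; lengths in m; the calibration is good to about 2 mm. A picture is of the moment at which its call begins: read the wrist's pose just before it. There is no depth.
- bot.finish_job(): hands the job in; it is judged then, once.
The state is a dict: "time": time; "joint_positions": joint angles; "qd": joint speeds; "joint_efforts": joint torques, N m; "tcp_pos": TCP position; "orientation": TCP orientation; "wrist_force": force on the tool from outside, world axes, zero at the start; "torque": the same for the moment, N m; "opening": finger opening in m; "grip_force": force on a finger pad.
Only numpy, scipy, OpenCV 4.12 (cv2) and the standard library are available. Lean on these libraries where they do the work, as an engineer would, in place of code of your own. Each camera call takes 0.05 s, during which the arm holds its last target. There are 200 camera calls.

## Working session

There is one attempt and no reset: what is moved stays moved. The work goes in short steps, Python scripts to look and compute and a tool call to move; the robot and the scene stay as the last step left them, time stands still between calls to the robot, and variables do not carry over. Pictures are saved under pics/ and viewed, at most 14 in all, crops included, and the job is handed in when it is done.

Besides the shell and the picture viewer there is one more tool, called after "Call:" as name([rows], argument=value, ...), one row to a line, values as JSON. apply_moves: Moves the arm, as the interface text tells. Its arguments: {"type":"object","properties":{"increments":{"type":"array","items":{"type":"object","properties":{"dx":{"type":"number"},"dy":{"type":"number"},"dz":{"type":"number"},"ax":{"type":"number"},"ay":{"type":"number"},"az":{"type":"number"},"hand":{"type":"number"}}}},"grip_force":{"type":"number"}},"required":["increments"]}

```bash
mkdir -p pics; ls; python3 - <<'E'
from plant import bot
import cv2,pickle
s=bot.state();print(s)
for n in("scene","side"):
    c=bot.capture(n);cv2.imwrite(f"pics/{n}0.png",c["image"][:,:,::-1]);pickle.dump(c,open(f"{n}0.pkl","wb"));print(n,c["K"],c["T"])
c=bot.capture("wrist");print(c["T_tool_cam"],c["K"])
E
```

```text
pics
{'time': 0.0, 'joint_positions': array([ 1.10689414,  0.47775316,  0.02235088,  1.55639517, -0.01150701,
        1.1093052 , -0.08313506]), 'qd': array([ 6.40851189e-05,  1.19967570e-03,  1.08042154e-03,  2.88570558e-04,
       -1.65051785e-03,  4.46548904e-04,  8.95871289e-04]), 'joint_efforts': array([-8.95089743e-04, -5.82855034e+01,  1.53401379e+00, -2.72604257e+01,
       -5.44422108e-02,  1.69593893e-02,  1.75702467e-04]), 'tcp_pos': array([ 0.23491347, -0.63218871,  0.22173718]), 'orientation': array([-3.09036486e+00, -5.55612282e-01,  6.74047367e-04]), 'wrist_force': array([-0.25113032, -0.212538  , -0.49831277]), 'torque': array([-0.04707679,  0.06741355, -0.04958795]), 'grip_force': 0.0, 'opening': 0.08758406096926438}
scene [[532.73896693   0.         318.56666857]
 [  0.         532.73896693 231.55667123]
 [  0.           0.           1.        ]] [[-0.79115283  0.50896857 -0.33915808  1.01006725]
 [ 0.61155176  0.65010686 -0.45096066  0.58784462]
 [-0.00903581 -0.56419152 -0.8255945   1.16156169]
 [ 0.          0.          0.          1.        ]]
side [[489.34248238   0.         311.9732635 ]
 [  0.         489.34248238 243.85868192]
 [  0.           0.           1.        ]] [[-0.87548968  0.32871126 -0.35421283  0.93575771]
 [ 0.48319899  0.58631432 -0.65019555  0.6665838 ]
 [-0.00604654 -0.74039478 -0.67214508  0.71198554]
 [ 0.          0.          0.          1.        ]]
[[-8.87043109e-04 -9.54841889e-01 -2.97113077e-01  8.29902925e-02]
 [ 9.99999156e-01 -1.12887737e-03  6.42371719e-04 -9.20927266e-05]
 [-9.48767654e-04 -2.97112257e-01  9.54842085e-01 -1.62941325e-01]
 [ 0.00000000e+00  0.00000000e+00  0.00000000e+00  1.00000000e+00]] [[429.34460176   0.         322.41265474]
 [  0.         429.34460176 235.95404896]
 [  0.           0.           1.        ]]
```

View pics/scene0.png

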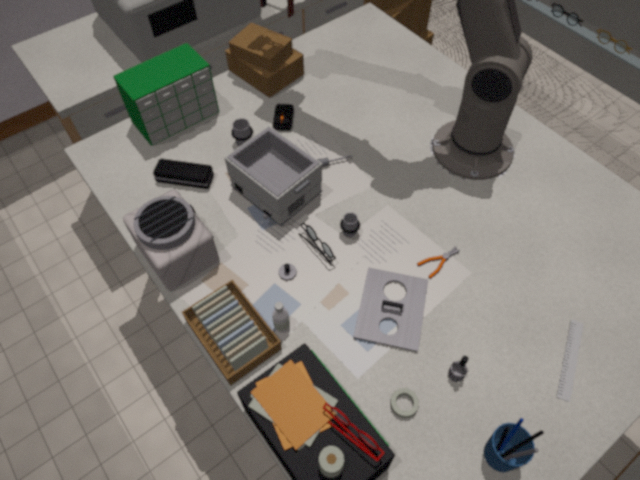

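View pics/side0.png

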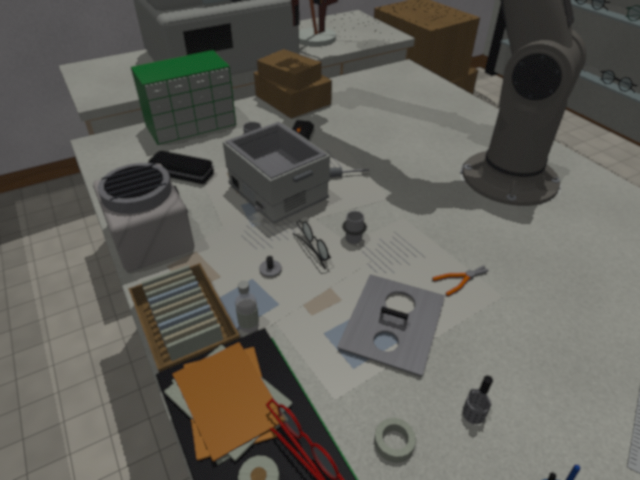

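The cleaner is at (273,175), the beakers at (350,223) and (242,130), and the lid at (287,271). The cover is at (392,308), the basket at (458,370), and the spectacles at (317,243).

```bash
cat > h.py <<'E'
import numpy as np,cv2,pickle
from scipy.spatial.transform import Rotation as R
from plant import bot
def cap(n):
    s=bot.state();c=bot.capture(n)
    if n=="wrist":
        T=np.eye(4);T[:3,:3]=R.from_rotvec(s["orientation"]).as_matrix();T[:3,3]=s["tcp_pos"];c["T"]=T@c["T_tool_cam"]
    return c
def load(f):return pickle.load(open(f,"rb"))
def save(c,f):pickle.dump(c,open(f+".pkl","wb"));cv2.imwrite(f"pics/{f}.png",c["image"][:,:,::-1])
def pt(c,u,v,z):
    d=c["T"][:3,:3]@np.linalg.solve(c["K"],[u,v,1]);o=c["T"][:3,3];return o+d*(z-o[2])/d[2]
def tri(cs,ps):
    A=np.zeros((3,3));b=np.zeros(3)
    for c,(u,v) in zip(cs,ps):
        d=c["T"][:3,:3]@np.linalg.solve(c["K"],[u,v,1]);d/=np.linalg.norm(d);P=np.eye(3)-np.outer(d,d);A+=P;b+=P@c["T"][:3,3]
    return np.linalg.solve(A,b)
def proj(c,p):
    q=c["K"]@(np.linalg.inv(c["T"])@np.append(p,1))[:3];return q[:2]/q[2]
def cmd(goal,yaw=None):
    """shift in tool cm, from present pose, to world goal; turn for tool down with tool y at world angle yaw (mod pi)"""
    s=bot.state();M=R.from_rotvec(s["orientation"]).as_matrix()
    print("shift cm",np.round(M.T@(np.array(goal)-s["tcp_pos"])*100,2),"tooly ang",np.degrees(np.arctan2(M[1,1],M[0,1])).round(1),"z",M[:,2].round(3),"tcp",s["tcp_pos"].round(4))
    if yaw is not None:
        c_=[]
        for k in(0,180):
            a=np.radians(yaw+k);y=np.array([np.cos(a),np.sin(a),0]);z=np.array([0,0,-1.]);D=np.column_stack([np.cross(y,z),y,z])
            print(" turn deg",np.degrees(R.from_matrix(M.T@D).as_rotvec()).round(1))
E
python3 - <<'E'
from h import *
a=load("scene0.pkl");b=load("side0.pkl")
for n,u,v,z in[("bkA",350,215,.075),("bkB",242,122,.07),("lid",287,268,.02),("cover",392,308,.03),("basket",462,358,.1),("cleaner",274,160,.13),("spec",318,245,.02)]:print(n,pt(a,u,v,z).round(3),proj(b,pt(a,u,v,z)).round(0))
A=cv2.resize(a["image"][90:390,220:480],None,fx=1.5,fy=2-.0*1);
A=cv2.resize(a["image"][100:400,218:478],(520,600),interpolation=cv2.INTER_CUBIC)
cv2.imwrite("pics/a.png",A[:,:,::-1])
A=cv2.resize(b["image"][115:430,215:505],(552,600),interpolation=cv2.INTER_CUBIC)
cv2.imwrite("pics/b.png",A[:,:,::-1])
E
```

```text
bkA [0.47  0.003 0.075] [355. 210.]
bkB [ 0.501 -0.449  0.07 ] [254. 124.]
lid [0.67  0.003 0.02 ] [271. 261.]
cover [0.542 0.247 0.03 ] [394. 317.]
basket [0.534 0.442 0.1  ] [485. 376.]
cleaner [ 0.54  -0.224  0.13 ] [277. 146.]
spec [ 0.568 -0.004  0.02 ] [313. 243.]
```

View pics/a.png

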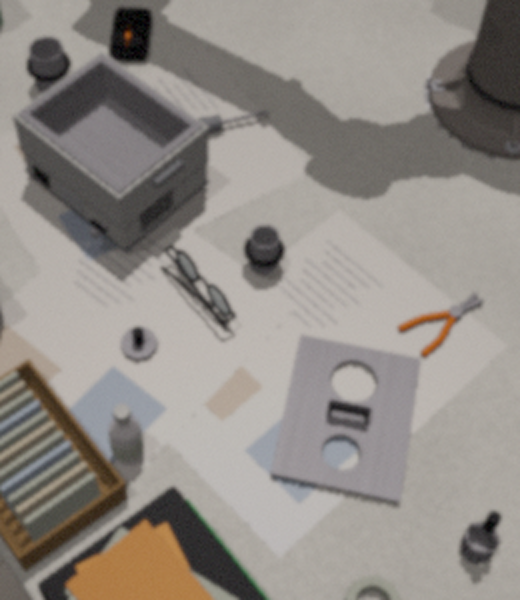

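The crop is 2x, offset (218,100). It shows the tank rim corners at crop (100,58), (208,128), (125,193), (17,118). The cover plate corners are at (302,340), (420,357), (398,502), (272,478), with the large hole at (353,382) and the small hole at (340,453).

```bash
python3 - <<'E'
from h import *
a=load("scene0.pkl")
def q(l,z):
    P=np.array([pt(a,218+u/2,100+v/2,z) for u,v in l]);c=P.mean(0)
    print("centre",c.round(4));
    for i in range(len(P)):
        d=P[(i+1)%len(P)]-P[i];print(P[i].round(3),"len",np.linalg.norm(d).round(4),"ang",np.degrees(np.arctan2(d[1],d[0])).round(1))
q([(100,58),(208,128),(125,193),(17,118)],.13)
q([(302,340),(420,357),(398,502),(272,478)],.012)
q([(353,382),(340,453)],.012)
for n,u,v,z in(("A collar",264,250,.042),("B collar",48,62,.042)):
    print(n,pt(a,218+u/2,100+v/2,z).round(4),"px/m",a["K"][0,0]/np.linalg.norm(pt(a,218+u/2,100+v/2,z)-a["T"][:3,3]))
cmd([.5,-.33,.35],90);cmd([.46,.25,.25],0)
E
```

```text
centre [ 0.5426 -0.2202  0.13  ]
[ 0.489 -0.326  0.13 ] len 0.1929 ang 101.3
[ 0.451 -0.136  0.13 ] len 0.1467 ang 8.0
[ 0.596 -0.116  0.13 ] len 0.191 ang -78.3
[ 0.635 -0.303  0.13 ] len 0.1481 ang -171.2
centre [0.5351 0.242  0.012 ]
[0.51  0.129 0.012] len 0.1459 ang 132.5
[0.411 0.237 0.012] len 0.1928 ang 38.3
[0.563 0.356 0.012] len 0.1444 ang -49.5
[0.656 0.246 0.012] len 0.1879 ang -141.3
centre [0.5369 0.2414 0.012 ]
[0.5   0.212 0.012] len 0.0956 ang 38.6
[0.574 0.271 0.012] len 0.0956 ang -141.4
A collar [0.4742 0.0099 0.042 ] px/m 389.0992498877292
B collar [ 0.5086 -0.444   0.042 ] px/m 332.3386979565444
shift cm [ 35.37 -19.12 -12.79] tooly ang -69.6 z [-0.001  0.001 -1.   ] tcp [ 0.235  -0.6323  0.2219]
 turn deg [-0.000e+00 -1.000e-01 -1.596e+02]
 turn deg [-0.1  0.  20.4]
shift cm [ 51.83 -74.87  -2.71] tooly ang -69.6 z [-0.001  0.001 -1.   ] tcp [ 0.235  -0.6323  0.2219]
 turn deg [ -0.1  -0.  -69.6]
 turn deg [-0.000e+00  1.000e-01  1.104e+02]
```

Collar widths: A is about 49 mm and B about 63 mm, so A is the small beaker and B the large one. Rim and cover sizes match what was given. I'm moving above the cover.

Call:
apply_moves([
  {"dx": 35, "dy": -19, "dz": -12, "az": -50},
  {"dx": 35, "dy": -19, "dz": -12, "az": -50},
  {"dx": 35, "dy": -19, "dz": -12, "az": -50},
  {"dx": 35, "dy": -19, "dz": -12, "az": -50},
  {"dx": 35, "dy": -19, "dz": -12, "az": -50},
  {"dx": 35, "dy": -19, "dz": -12, "az": -50},
  {"dx": 35, "dy": -19, "dz": -12, "az": -50},
  {"dx": 59, "dy": -71, "dz": -12, "az": -108},
  {"dx": 59, "dy": -71, "dz": -12, "az": -108},
  {"dx": 59, "dy": -71, "dz": -12, "az": -108},
  {"dx": 59, "dy": -71, "dz": -12, "az": -108},
  {"dx": 59, "dy": -71, "dz": -12, "az": -108},
])

```text
invalid input at $.increments[0]: expected keys dx, dy, dz, ax, ay, az, hand
```

```bash
python3 - <<'E'
from h import *
cmd([.54,.245,.25],38.6)
c=cap("wrist");save(c,"w1")
E
```

```text
shift cm [ 59.15 -71.61  -2.72] tooly ang -69.6 z [-0.001  0.001 -1.   ] tcp [ 0.235  -0.6323  0.2219]
 turn deg [-1.000e-01 -1.000e-01 -1.082e+02]
 turn deg [-0.1  0.1 71.8]
```

View pics/w1.png

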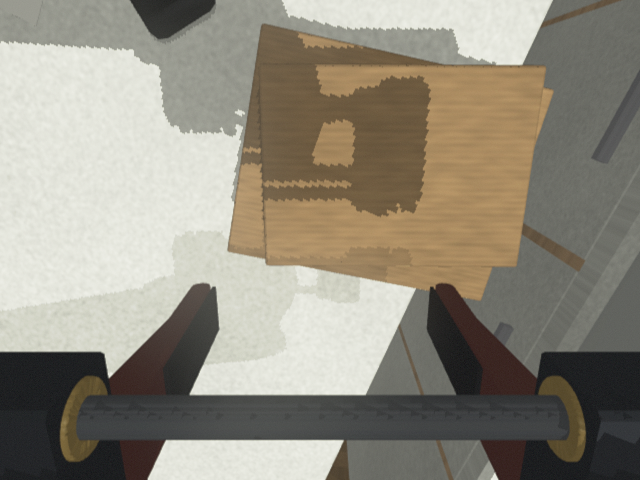

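The refused call moved nothing: this picture shows only the start pose, with the boxes on the bench and the fingers at the bottom. Every row needs all seven keys.

Call:
apply_moves([
  {"dx": 35, "dy": -19, "dz": -12, "ax": 0, "ay": 0, "az": -50, "hand": 1},
  {"dx": 35, "dy": -19, "dz": -12, "ax": 0, "ay": 0, "az": -50, "hand": 1},
  {"dx": 35, "dy": -19, "dz": -12, "ax": 0, "ay": 0, "az": -50, "hand": 1},
  {"dx": 35, "dy": -19, "dz": -12, "ax": 0, "ay": 0, "az": -50, "hand": 1},
  {"dx": 35, "dy": -19, "dz": -12, "ax": 0, "ay": 0, "az": -50, "hand": 1},
  {"dx": 35, "dy": -19, "dz": -12, "ax": 0, "ay": 0, "az": -50, "hand": 1},
  {"dx": 35, "dy": -19, "dz": -12, "ax": 0, "ay": 0, "az": -50, "hand": 1},
  {"dx": 59, "dy": -71, "dz": -12, "ax": 0, "ay": 0, "az": -108, "hand": 1},
  {"dx": 59, "dy": -71, "dz": -12, "ax": 0, "ay": 0, "az": -108, "hand": 1},
  {"dx": 59, "dy": -71, "dz": -12, "ax": 0, "ay": 0, "az": -108, "hand": 1},
  {"dx": 59, "dy": -71, "dz": -12, "ax": 0, "ay": 0, "az": -108, "hand": 1},
  {"dx": 59, "dy": -71, "dz": -12, "ax": 0, "ay": 0, "az": -108, "hand": 1},
])

```text
time: 1.2
tcp_pos: [0.4564, -0.2158, 0.318]
orientation: [1.879, 2.518, -0.001]
wrist_force: [0.6, 0.1, 0.7]
opening: 0.0877
grip_force: 0.0
```

```bash
python3 - <<'E'
from h import *
cmd([.54,.245,.25],38.6)
E
```

```text
shift cm [41.8  21.13  6.78] tooly ang 16.5 z [-0. -0. -1.] tcp [ 0.4564 -0.2158  0.318 ]
 turn deg [ -0.    0.  -22.1]
 turn deg [  0.    0.  157.9]
```

Call:
apply_moves([
  {"dx": 42, "dy": 21, "dz": 7, "ax": 0, "ay": 0, "az": -22, "hand": 1},
  {"dx": 42, "dy": 21, "dz": 7, "ax": 0, "ay": 0, "az": -22, "hand": 1},
  {"dx": 42, "dy": 21, "dz": 7, "ax": 0, "ay": 0, "az": -22, "hand": 1},
  {"dx": 42, "dy": 21, "dz": 7, "ax": 0, "ay": 0, "az": -22, "hand": 1},
  {"dx": 42, "dy": 21, "dz": 7, "ax": 0, "ay": 0, "az": -22, "hand": 1},
  {"dx": 42, "dy": 21, "dz": 7, "ax": 0, "ay": 0, "az": -22, "hand": 1},
  {"dx": 42, "dy": 21, "dz": 7, "ax": 0, "ay": 0, "az": -22, "hand": 1},
  {"dx": 42, "dy": 21, "dz": 7, "ax": 0, "ay": 0, "az": -22, "hand": 1},
  {"dx": 42, "dy": 21, "dz": 7, "ax": 0, "ay": 0, "az": -22, "hand": 1},
  {"dx": 42, "dy": 21, "dz": 7, "ax": 0, "ay": 0, "az": -22, "hand": 1},
  {"dx": 42, "dy": 21, "dz": 7, "ax": 0, "ay": 0, "az": -22, "hand": 0.5},
  {"dx": 42, "dy": 21, "dz": 7, "ax": 0, "ay": 0, "az": -22, "hand": 0.5},
])

```text
time: 2.2
tcp_pos: [0.5399, 0.2503, 0.2471]
orientation: [-1.363, -2.827, -0.004]
wrist_force: [-0.3, -0.1, 0.4]
opening: 0.0782
grip_force: 0.0
```

```bash
python3 - <<'E'
from h import *
cmd([.54,.245,.25],38.6)
c=cap("wrist");save(c,"w2")
E
```

```text
shift cm [-0.42 -0.32 -0.29] tooly ang 38.5 z [-0.001  0.003 -1.   ] tcp [0.5399 0.2503 0.2471]
 turn deg [ 0.1 -0.2 -0.1]
 turn deg [-3.000e-01 -1.000e-01  1.799e+02]
```

View pics/w2.png

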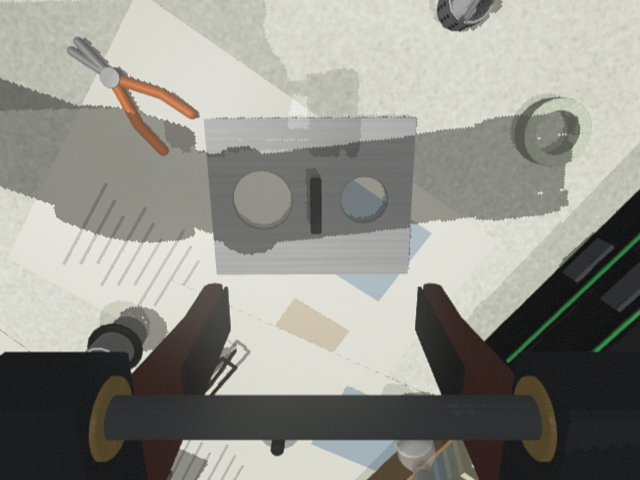

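The plate corners are at (205,118), (416,118), (408,272), (217,273). The large hole is at (262,199), the small hole at (363,199), and the handle is centred at (316,206).

```bash
python3 - <<'E'
from h import *
c=load("w2.pkl")
P=np.array([pt(c,u,v,.012) for u,v in[(205,118),(416,118),(408,272),(217,273)]]);print(P.round(4),P.mean(0).round(4))
for i in range(4):
    d=P[(i+1)%4]-P[i];print(np.linalg.norm(d).round(4),np.degrees(np.arctan2(d[1],d[0])).round(1))
print("holes",pt(c,262,199,.01).round(4),pt(c,363,199,.01).round(4))
g=c["image"][170:245,300:335].max(2);ys,xs=np.where(g<50);print(xs.min()+300,xs.max()+300,ys.min()+170,ys.max()+170)
h=pt(c,xs.mean()+300,ys.mean()+170,.038);print("handle",h.round(4))
cmd([h[0],h[1],.017],38.6)
E
```

```text
[[0.4156 0.2395 0.012 ]
 [0.5635 0.3569 0.012 ]
 [0.6567 0.2419 0.012 ]
 [0.5083 0.1227 0.012 ]] [0.536  0.2403 0.012 ]
0.1888 38.5
0.148 -51.0
0.1904 -141.2
0.1491 128.5
holes [0.4991 0.2109 0.01  ] [0.5743 0.2706 0.01  ]
319 319 179 179
handle [0.527  0.2634 0.038 ]
shift cm [ 1.61 -0.28 23.  ] tooly ang 38.6 z [-0.002  0.004 -1.   ] tcp [0.5396 0.2516 0.2469]
 turn deg [ 0.1 -0.2  0. ]
 turn deg [ 4.0e-01  1.0e-01 -1.8e+02]
```

Call:
apply_moves([
  {"dx": -0.66, "dy": -0.5, "dz": 15, "ax": 0, "ay": 0, "az": 0, "hand": 0.5},
  {"dx": -0.66, "dy": -0.5, "dz": 15, "ax": 0, "ay": 0, "az": 0, "hand": 0.5},
  {"dx": -0.66, "dy": -0.5, "dz": 15, "ax": 0, "ay": 0, "az": 0, "hand": 0.5},
  {"dx": -0.66, "dy": -0.5, "dz": 15, "ax": 0, "ay": 0, "az": 0, "hand": 0.5},
  {"dx": -0.66, "dy": -0.5, "dz": 18, "ax": 0, "ay": 0, "az": 0, "hand": 0.5},
  {"dx": -0.66, "dy": -0.5, "dz": 20, "ax": 0, "ay": 0, "az": 0, "hand": 0.5},
  {"dx": -0.66, "dy": -0.5, "dz": 20, "ax": 0, "ay": 0, "az": 0, "hand": 0.5},
  {"dx": -0.66, "dy": -0.5, "dz": 20, "ax": 0, "ay": 0, "az": 0, "hand": 0.5},
  {"dx": -0.66, "dy": -0.5, "dz": 20, "ax": 0, "ay": 0, "az": 0, "hand": 0.5},
])

```text
time: 3.0
tcp_pos: [0.5421, 0.2361, 0.0493]
orientation: [1.372, 2.825, 0.002]
wrist_force: [1.0, 0.4, -0.1]
opening: 0.0439
grip_force: 0.0
```

```bash
python3 - <<'E'
from h import *
cmd([.5399,.2434,.019],38.6)
c=cap("wrist");save(c,"w3")
E
```

```text
shift cm [0.71 0.27 3.03] tooly ang 38.2 z [ 0.002  0.001 -1.   ] tcp [0.5421 0.2361 0.0493]
 turn deg [ 0.1  0.  -0.4]
 turn deg [  0.   -0.2 179.6]
```

View pics/w3.png

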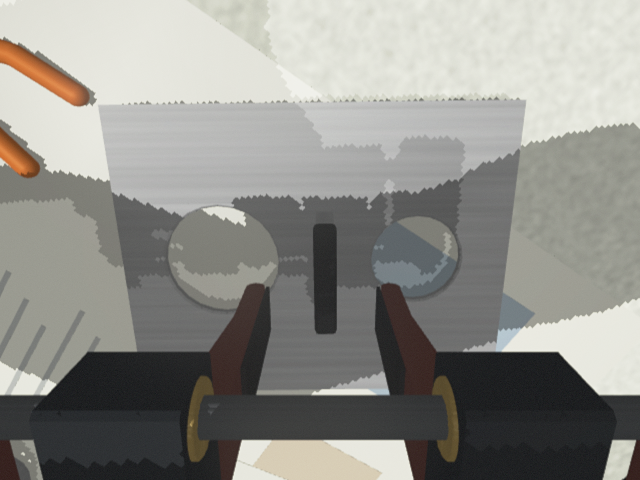

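The handle at (325,280) lies between the fingers. The arm sits about 7 mm short in tool x, so I correct that, descend, and close.

Call:
apply_moves([
  {"dx": 0.7, "dy": 0.3, "dz": 2, "ax": 0, "ay": 0, "az": -0.4, "hand": 0.5},
  {"dx": 0.7, "dy": 0.3, "dz": 3, "ax": 0, "ay": 0, "az": -0.4, "hand": 0.5},
  {"dx": 0.7, "dy": 0.3, "dz": 3, "ax": 0, "ay": 0, "az": -0.4, "hand": 0.5},
  {"dx": 0.7, "dy": 0.3, "dz": 3, "ax": 0, "ay": 0, "az": -0.4, "hand": 0.5},
  {"dx": 0.7, "dy": 0.3, "dz": 3, "ax": 0, "ay": 0, "az": -0.4, "hand": 0},
  {"dx": 0.7, "dy": 0.3, "dz": 3, "ax": 0, "ay": 0, "az": -0.4, "hand": 0},
  {"dx": 0.7, "dy": 0.3, "dz": 3, "ax": 0, "ay": 0, "az": -0.4, "hand": 0},
  {"dx": 0.7, "dy": 0.3, "dz": 3, "ax": 0, "ay": 0, "az": -0.4, "hand": 0},
  {"dx": 0.7, "dy": 0.3, "dz": 3, "ax": 0, "ay": 0, "az": -0.4, "hand": 0},
  {"dx": 0.7, "dy": 0.3, "dz": 3, "ax": 0, "ay": 0, "az": -0.4, "hand": 0},
  {"dx": 0.7, "dy": 0.3, "dz": 3, "ax": 0, "ay": 0, "az": -0.4, "hand": 0},
  {"dx": 0.7, "dy": 0.3, "dz": 3, "ax": 0, "ay": 0, "az": -0.4, "hand": 0},
], grip_force=40)

```text
time: 4.05
tcp_pos: [0.5393, 0.243, 0.0181]
orientation: [1.362, 2.831, -0.001]
wrist_force: [-0.9, -1.9, 3.9]
opening: 0.0099
grip_force: 40.0
```

```bash
python3 - <<'E'
from h import *
cmd([.5399,.2434,.019],38.6);print(bot.state()["opening"],bot.state()["grip_force"])
cmd([.60,.05,.30],100)
cmd([.545,-.22,.26],101.3)
E
```

```text
shift cm [-0.01  0.07 -0.09] tooly ang 38.6 z [-0. -0. -1.] tcp [0.5393 0.243  0.0181]
 turn deg [-0.  0. -0.]
 turn deg [  0.   0. 180.]
0.009876113135272849 39.999902844429016
shift cm [-18.88  -7.3  -28.18] tooly ang 38.6 z [-0. -0. -1.] tcp [0.5393 0.243  0.0181]
 turn deg [ -0.    0.  -61.4]
 turn deg [  0.    0.  118.6]
shift cm [-36.55 -28.45 -24.17] tooly ang 38.6 z [-0. -0. -1.] tcp [0.5393 0.243  0.0181]
 turn deg [ -0.    0.  -62.7]
 turn deg [  0.    0.  117.3]
```

Call:
apply_moves([
  {"dx": 0, "dy": 0, "dz": -2, "ax": 0, "ay": 0, "az": 0, "hand": 0},
  {"dx": 0, "dy": 0, "dz": -5, "ax": 0, "ay": 0, "az": 0, "hand": 0},
  {"dx": 0, "dy": 0, "dz": -9, "ax": 0, "ay": 0, "az": 0, "hand": 0},
  {"dx": 0, "dy": 0, "dz": -13, "ax": 0, "ay": 0, "az": 0, "hand": 0},
  {"dx": -2, "dy": -1, "dz": -17, "ax": 0, "ay": 0, "az": -6, "hand": 0},
  {"dx": -5, "dy": -3, "dz": -20, "ax": 0, "ay": 0, "az": -12, "hand": 0},
  {"dx": -8, "dy": -5, "dz": -23, "ax": 0, "ay": 0, "az": -18, "hand": 0},
  {"dx": -11, "dy": -6, "dz": -25, "ax": 0, "ay": 0, "az": -24, "hand": 0},
  {"dx": -15, "dy": -7, "dz": -26, "ax": 0, "ay": 0, "az": -30, "hand": 0},
  {"dx": -19, "dy": -9, "dz": -26, "ax": 0, "ay": 0, "az": -36, "hand": 0},
  {"dx": -22, "dy": -11, "dz": -26, "ax": 0, "ay": 0, "az": -40, "hand": 0},
  {"dx": -24, "dy": -13, "dz": -26, "ax": 0, "ay": 0, "az": -44, "hand": 0},
], grip_force=60)

```text
time: 5.05
tcp_pos: [0.5883, -0.0293, 0.2775]
orientation: [0.201, 3.135, -0.001]
wrist_force: [0.3, -0.5, -3.3]
opening: 0.0094
grip_force: 60.0
```

```bash
python3 - <<'E'
from h import *
print(bot.state()["opening"],bot.state()["wrist_force"])
cmd([.542,-.215,.225],101.3)
E
```

```text
0.009397126061076087 [ 0.3408323  -0.48003799 -3.27626104]
shift cm [  2.22 -19.01   5.26] tooly ang 82.7 z [ 0. -0. -1.] tcp [ 0.5883 -0.0293  0.2775]
 turn deg [ -0.    0.  -18.6]
 turn deg [  0.    0.  161.4]
```

Call:
apply_moves([
  {"dx": 0.6, "dy": -3.5, "dz": 0, "ax": 0, "ay": 0, "az": -5, "hand": 0},
  {"dx": 1.2, "dy": -7, "dz": 1, "ax": 0, "ay": 0, "az": -10, "hand": 0},
  {"dx": 1.6, "dy": -11, "dz": 2, "ax": 0, "ay": 0, "az": -14, "hand": 0},
  {"dx": 2, "dy": -15, "dz": 3.5, "ax": 0, "ay": 0, "az": -18.6, "hand": 0},
  {"dx": 2.2, "dy": -18, "dz": 5, "ax": 0, "ay": 0, "az": -18.6, "hand": 0},
  {"dx": 2.2, "dy": -19, "dz": 5.2, "ax": 0, "ay": 0, "az": -18.6, "hand": 0},
  {"dx": 2.2, "dy": -19, "dz": 5.2, "ax": 0, "ay": 0, "az": -18.6, "hand": 0},
  {"dx": 2.2, "dy": -19, "dz": 5.2, "ax": 0, "ay": 0, "az": -18.6, "hand": 0},
])

```text
time: 5.72
tcp_pos: [0.5409, -0.2106, 0.2255]
orientation: [0.305, -3.126, -0.002]
wrist_force: [0.3, 0.5, -2.4]
opening: 0.0095
grip_force: 60.0
```

```bash
python3 - <<'E'
from h import *
cmd([.542,-.215,.225],101.3)
ims=[]
for n,x,y in(("scene",210,90),("side",205,90)):
    c=cap(n);save(c,n+"1");ims.append(cv2.resize(c["image"][y:y+150,x:x+130],(390,450),interpolation=cv2.INTER_CUBIC))
cv2.imwrite("pics/h1.png",np.hstack(ims)[:,:,::-1])
c=cap("wrist");save(c,"w4")
E
```

```text
shift cm [-0.02 -0.45  0.05] tooly ang 101.1 z [-0.001  0.001 -1.   ] tcp [ 0.5409 -0.2106  0.2255]
 turn deg [ 0.1 -0.  -0.2]
 turn deg [-0.000e+00 -1.000e-01  1.798e+02]
```

View pics/h1.png

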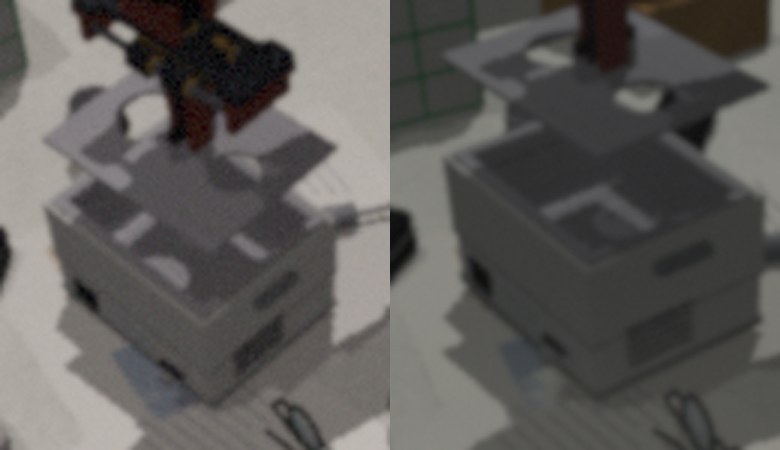

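View pics/w4.png

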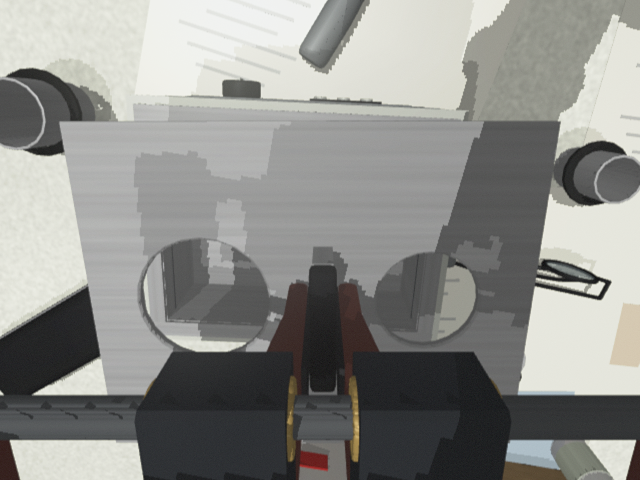

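In the scene crop (3x, offset 210,90) the rim corners are left (48,208), bottom (207,322) and right (335,228). In the side crop (offset 205,90) they are (55,155), (208,270), (373,200). The plate corners are at (43,137), (212,250), (337,148) and (53,52), (210,153), (378,88).

```bash
python3 - <<'E'
from h import *
a=load("scene1.pkl");b=load("side1.pkl")
S=lambda p:(210+p[0]/3,90+p[1]/3);D=lambda p:(205+p[0]/3,90+p[1]/3)
for n,A,B,z in(("rim",[(48,208),(207,322),(335,228)],[(55,155),(208,270),(373,200)],.13),("plate",[(43,137),(212,250),(337,148)],[(53,52),(210,153),(378,88)],.2195)):
    for c,f,L in((a,S,A),(b,D,B)):
        P=np.array([pt(c,*f(p),z) for p in L]);d=P[2]-P[1];e=P[0]-P[1]
        print(n,"centre",((P[0]+P[2])/2).round(4),np.linalg.norm(d).round(4),np.degrees(np.arctan2(d[1],d[0])).round(1),np.linalg.norm(e).round(4),np.degrees(np.arctan2(e[1],e[0])).round(1))
    print("tri",[tri((a,b),(S(p),D(r))).round(3) for p,r in zip(A,B)])
# wrist: plate centre, rim near-edge line, tank liner corner through hole
c=load("w4.pkl");print("holes",[pt(c,u,v,.2195).round(4) for u,v in((205,296),(427,297))])
print("front edge rim",[pt(c,u,v,.13).round(4) for u,v in((136,104),(465,117))])
print("liner corner via large hole",pt(c,165,322,.13).round(4))
E
```

```text
rim centre [ 0.5461 -0.2171  0.13  ] 0.1457 -173.9 0.1901 -79.1
rim centre [ 0.5479 -0.2152  0.13  ] 0.1458 -171.7 0.1995 -79.6
tri [array([ 0.637, -0.303,  0.13 ]), array([ 0.594, -0.126,  0.115]), array([ 0.453, -0.136,  0.124])]
plate centre [ 0.5404 -0.2148  0.2195] 0.1447 -169.8 0.1877 -78.2
plate centre [ 0.544  -0.2088  0.2195] 0.141 -171.3 0.1872 -78.5
tri [array([ 0.63 , -0.298,  0.215]), array([ 0.591, -0.114,  0.215]), array([ 0.445, -0.143,  0.21 ])]
holes [array([ 0.5514, -0.2586,  0.2195]), array([ 0.5329, -0.1642,  0.2195])]
front edge rim [array([ 0.4848, -0.3299,  0.13  ]), array([ 0.4545, -0.1414,  0.13  ])]
liner corner via large hole [ 0.6225 -0.3009  0.13  ]
```

```bash
python3 - <<'E'
from h import *
c=load("w4.pkl");g=cv2.cvtColor(c["image"],cv2.COLOR_RGB2GRAY)
for u in(160,200,300,440):print(u,g[84:126,u])
print("row110 left",g[108,120:150],"right",g[116,455:480])
for C,y in(((.546,-.2195),101),((.5435,-.2195),101)):
    t=np.radians(y-90);Rm=np.array([[np.cos(t),-np.sin(t)],[np.sin(t),np.cos(t)]])
    for n,p,z in(("front",[(-.08,-.1),(-.08,.1)],.13),("mouth",[(.065,-.085),(.065,.085)],.13),("floor",[(.065,-.085),(.065,.085)],.065)):
        print(C,n,[proj(c,np.append(Rm@q+C,z)).round(0) for q in p])
print(g[300,140:185],g[260,405:450])
E
```

```text
160 [239 239 238 239 238 239 238 238 238 238 238 228 218 222 223 222 223 221
 216 204 188 187 194 197 195 194 190 188 189 191 190 192 190 190 192 192
 185 171 174 180 179 178]
200 [228 227 227 227 227 227 227 227 226 228 227 192 149 159 189 205 206 206
 205 205 204 205 196 184 178 180 180 178 174 171 175 173 172 173 172 171
 164 162 175 178 179 178]
300 [226 227 226 226 226 226 225 225 225 226 225 225 224 225 225 212 167 140
 165 195 204 203 204 204 204 203 202 182 169 172 174 175 172 173 171 171
 160 160 161 159 158 157]
440 [219 218 217 217 217 217 216 216 217 216 216 216 217 217 216 217 216 216
 216 216 216 215 216 217 192 180 191 189 191 191 191 191 190 177 159 150
 135 138 152 152 152 150]
row110 left [222 221 220 222 221 224 223 219 218 220 218 220 216 193 186 185 187 188
 186 187 187 189 190 190 190 191 189 190 191 193] right [191 190 190 190 189 189 191 191 183 122 106 111 111 115 123 123 124 130
 154 155 154 156 153 152 141]
(0.546, -0.2195) front [array([130., 106.]), array([476., 108.])]
(0.546, -0.2195) mouth [array([180., 329.]), array([430., 331.])]
(0.546, -0.2195) floor [array([205., 289.]), array([411., 290.])]
(0.5435, -0.2195) front [array([131., 102.]), array([477., 103.])]
(0.5435, -0.2195) mouth [array([180., 326.]), array([431., 327.])]
(0.5435, -0.2195) floor [array([205., 287.]), array([412., 288.])]
[100  87  84  84 102 173 214 215 209 174 170 172 171 172 168 166 169 169
 170 172 170 172 171 162 104 109 123  88  86  84  85  87  86  85  77  70
  84  86  86  84  84  88  88  88  87] [ 80  80  80  81  83  83  78  80  80  80  82  78  59  72  80  79  78  82
  79  85  85  87  90  89  86  86  88  85  86  87  89  89  87  91  88  86
  90 104 109 109 109 109 107  84  71]
```

```bash
python3 - <<'E'
from h import *
a=load("scene0.pkl");b=load("side0.pkl");ims=[]
for c,x,y in((a,222,122),(b,220,118)):
    ims.append(cv2.resize(c["image"][y:y+105,x:x+110],(400,382),interpolation=cv2.INTER_CUBIC))
I=np.hstack(ims)[:,:,::-1];I=cv2.convertScaleAbs(I,alpha=1.5)
cv2.imwrite("pics/tank.png",I)
E
```

```text
(no output)
```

View pics/tank.png

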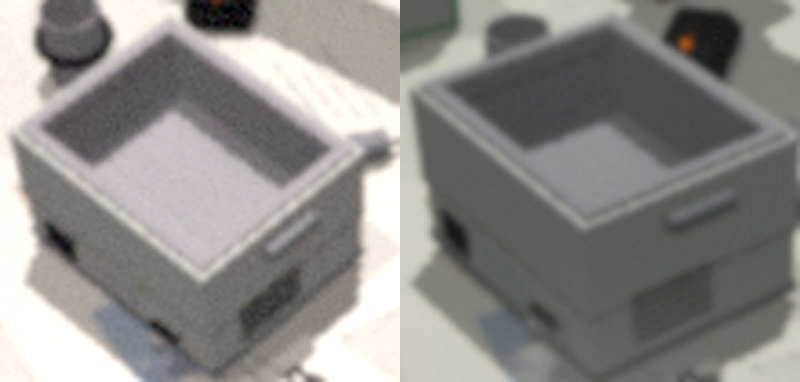

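At 3.64x, scene mouth corners are (40,138), (170,35), (325,155), (200,265), with outer corners (12,133), (172,12), (362,152), (200,282). In the side view the mouth is (43,95), (215,38), (365,130), (185,218) and the outer corners are (12,85), (220,12), (397,138), (185,230).

```bash
python3 - <<'E'
from h import *
a=load("scene0.pkl");b=load("side0.pkl");k=3.636
for n,c,x,y,L in(("sc in",a,222,122,[(40,138),(170,35),(325,155),(200,265)]),("sc out",a,222,122,[(12,133),(172,12),(362,152),(200,282)]),("si in",b,220,118,[(43,95),(215,38),(365,130),(185,218)]),("si out",b,220,118,[(12,85),(220,12),(397,138),(185,230)])):
    P=np.array([pt(c,x+u/k,y+v/k,.13) for u,v in L]);r=cv2.minAreaRect(P[:,:2].astype(np.float32))
    E=[P[(i+1)%4]-P[i] for i in range(4)]
    print(n,P.mean(0).round(4),[(np.linalg.norm(d).round(3),np.degrees(np.arctan2(d[1],d[0])).round(1)) for d in E])
# calibration check: plate on table in both views vs wrist/TCP truth (.536,.2396)
c=load("w4.pkl")
def line(rows,us,z):return np.array([pt(c,u,v,z) for u,v in zip(us,rows)])
P=line([102.7,118],[133,463],.13);print("front mid",P.mean(0),np.linalg.norm(P[1]-P[0]),np.degrees(np.arctan2(*(P[1]-P[0])[[1,0]])))
print("mouth rear L", pt(c,164,322,.13))
E
```

```text
sc in [ 0.5474 -0.2207  0.13  ] [(np.float64(0.134), np.float64(-168.5)), (np.float64(0.166), np.float64(96.6)), (np.float64(0.129), np.float64(11.7)), (np.float64(0.166), np.float64(-81.9))]
sc out [ 0.5435 -0.223   0.13  ] [(np.float64(0.161), np.float64(-169.7)), (np.float64(0.199), np.float64(97.6)), (np.float64(0.159), np.float64(8.8)), (np.float64(0.195), np.float64(-81.7))]
si in [ 0.5495 -0.2105  0.13  ] [(np.float64(0.126), np.float64(-174.8)), (np.float64(0.15), np.float64(101.6)), (np.float64(0.14), np.float64(12.8)), (np.float64(0.167), np.float64(-83.2))]
si out [ 0.5463 -0.2162  0.13  ] [(np.float64(0.158), np.float64(-172.6)), (np.float64(0.196), np.float64(97.1)), (np.float64(0.156), np.float64(9.0)), (np.float64(0.2), np.float64(-82.1))]
front mid [ 0.46988529 -0.23700667  0.13      ] 0.19142609305550615 98.7584871022895
mouth rear L [ 0.62261901 -0.3015497   0.13      ]
```

Both fixed views (bias-corrected) and the wrist view agree on a tank centre of (.545,-.2245) and a yaw of 98.6°.

```bash
python3 - <<'E'
from h import *
cmd([.5443,-.2196,.141],98.6)
E
```

```text
shift cm [ 0.01 -1.12  8.57] tooly ang 101.4 z [ 0.001  0.    -1.   ] tcp [ 0.5421 -0.2086  0.2267]
 turn deg [0.  0.1 2.8]
 turn deg [-1.000e-01  0.000e+00 -1.772e+02]
```

Call:
apply_moves([
  {"dx": 0, "dy": -1.1, "dz": 1, "ax": 0, "ay": 0, "az": 2.8, "hand": 0},
  {"dx": 0, "dy": -1.1, "dz": 2.5, "ax": 0, "ay": 0, "az": 2.8, "hand": 0},
  {"dx": 0, "dy": -1.1, "dz": 4, "ax": 0, "ay": 0, "az": 2.8, "hand": 0},
  {"dx": 0, "dy": -1.1, "dz": 5.5, "ax": 0, "ay": 0, "az": 2.8, "hand": 0},
  {"dx": 0, "dy": -1.1, "dz": 5.5, "ax": 0, "ay": 0, "az": 2.8, "hand": 0},
  {"dx": 0, "dy": -1.1, "dz": 5.5, "ax": 0, "ay": 0, "az": 2.8, "hand": 0},
  {"dx": 0, "dy": -1.1, "dz": 5.5, "ax": 0, "ay": 0, "az": 2.8, "hand": 0},
])

```text
time: 6.45
tcp_pos: [0.5443, -0.2208, 0.1722]
orientation: [-0.232, 3.131, -0.001]
wrist_force: [-0.1, 0.5, -2.0]
opening: 0.0099
grip_force: 60.0
```

```bash
python3 - <<'E'
from h import *
for i in range(4):
    cmd([.5443,-.2196,.141],98.6); c=cap("wrist")
save(c,"w5");cmd([.5443,-.2196,.141],98.6)
g=cv2.cvtColor(c["image"],cv2.COLOR_RGB2GRAY)
C=np.array((.545,-.2245));t=np.radians(8.6);Rm=np.array([[np.cos(t),-np.sin(t)],[np.sin(t),np.cos(t)]])
for n,p,z in(("front",[(-.08,-.1),(-.08,.1)],.13),("mouth",[(.065,-.085),(.065,.085)],.13)):print(n,[proj(c,np.append(Rm@q+C,z)).round(0) for q in p])
for u in(150,250,350,450):print(u,g[40:120:2,u])
E
```

```text
shift cm [-0.01  0.12  3.12] tooly ang 98.5 z [ 0.002 -0.    -1.   ] tcp [ 0.5443 -0.2208  0.1722]
 turn deg [-0.   0.1 -0.1]
 turn deg [1.000e-01 0.000e+00 1.799e+02]
shift cm [-0.01  0.16  3.13] tooly ang 98.5 z [ 0.002 -0.001 -1.   ] tcp [ 0.5443 -0.2212  0.1723]
 turn deg [-0.   0.1 -0.1]
 turn deg [2.000e-01 1.000e-01 1.799e+02]
shift cm [-0.03  0.18  3.13] tooly ang 98.4 z [ 0.002 -0.001 -1.   ] tcp [ 0.5443 -0.2214  0.1723]
 turn deg [-0.1  0.1 -0.2]
 turn deg [2.000e-01 1.000e-01 1.798e+02]
shift cm [-0.05  0.2   3.11] tooly ang 98.4 z [ 0.002 -0.001 -1.   ] tcp [ 0.544  -0.2217  0.1721]
 turn deg [-0.1  0.1 -0.2]
 turn deg [1.000e-01 1.000e-01 1.798e+02]
shift cm [-0.07  0.22  3.09] tooly ang 98.4 z [ 0.002 -0.001 -1.   ] tcp [ 0.5439 -0.2218  0.1719]
 turn deg [-0.1  0.1 -0.2]
 turn deg [1.000e-01 1.000e-01 1.798e+02]
front [array([ 97., 106.]), array([535., 104.])]
mouth [array([165., 378.]), array([470., 377.])]
150 [237 237 237 238 237 237 237 237 237 237 237 237 237 237 237 236 236 236
 237 236 236 236 236 235 235 236 235 235 235 235 234 234 184 195 195 195
 195 194 180 166]
250 [224 233 238 238 238 238 237 232 227 224 203 204 223 226 225 225 225 225
 224 224 183  86  86  84  87  85  83  81  82  81  80 132 172 198 197 195
 197 195 156 171]
350 [131 129 128 127 126 192 224 223 222 223 221 221 221 220 221 220 220 222
 220 219 219 219 219 218 219 219 218 218 219 114  81 128 175 195 193 192
 194 177 158 161]
450 [214 214 213 213 214 213 214 213 214 213 213 213 213 213 213 214 213 212
 213 212 212 212 212 212 211 210 210 212 212 212 194 128 186 185 185 185
 185 160 146 147]
```

View pics/w5.png

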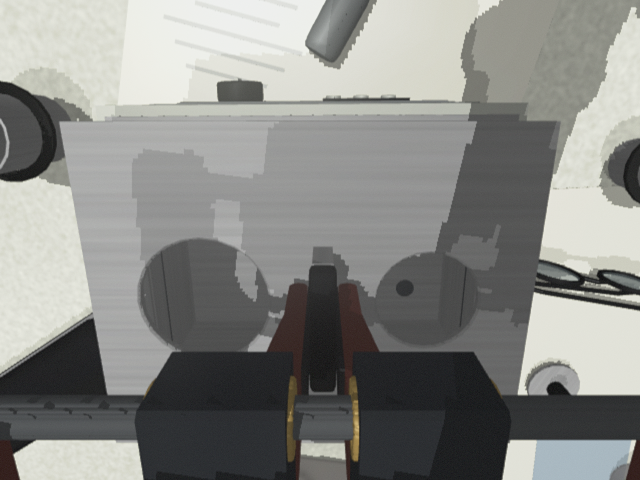

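The plate edge and box front edge are now parallel (rows 121 and about 104) and the tank walls sit evenly in both holes (lines at about x=165 and 463). It's centred, so I lower it.

Call:
apply_moves([
  {"dx": 0, "dy": 0, "dz": 0.7, "ax": 0, "ay": 0, "az": 0, "hand": 0},
  {"dx": 0, "dy": 0, "dz": 1.4, "ax": 0, "ay": 0, "az": 0, "hand": 0},
  {"dx": 0, "dy": 0, "dz": 2, "ax": 0, "ay": 0, "az": 0, "hand": 0},
  {"dx": 0, "dy": 0, "dz": 2.4, "ax": 0, "ay": 0, "az": 0, "hand": 0},
  {"dx": 0, "dy": 0, "dz": 2.7, "ax": 0, "ay": 0, "az": 0, "hand": 0},
  {"dx": 0, "dy": 0, "dz": 2.9, "ax": 0, "ay": 0, "az": 0, "hand": 0},
  {"dx": 0, "dy": 0, "dz": 3.1, "ax": 0, "ay": 0, "az": 0, "hand": 0},
  {"dx": 0, "dy": 0, "dz": 3.1, "ax": 0, "ay": 0, "az": 0, "hand": 0},
  {"dx": 0, "dy": 0, "dz": 3.1, "ax": 0, "ay": 0, "az": 0, "hand": 0},
])

```text
time: 7.4
tcp_pos: [0.5435, -0.2218, 0.1401]
orientation: [-0.23, 3.133, -0.0]
wrist_force: [-0.1, 0.1, -1.2]
opening: 0.0092
grip_force: 60.0
```

```bash
python3 - <<'E'
from h import *
cmd([.5443,-.2196,.140],98.6);print(bot.state()["wrist_force"],bot.state()["torque"])
E
```

```text
shift cm [-0.11  0.2   0.01] tooly ang 98.4 z [ 0. -0. -1.] tcp [ 0.5435 -0.2218  0.1401]
 turn deg [-0.   0.  -0.2]
 turn deg [  0.    0.  179.8]
[-0.09853496  0.06031939 -1.15891289] [ 0.11379173 -0.03686987  0.0539011 ]
```

The lip is inside the mouth with no contact force. I press 2 mm more, then release and rise.

Call:
apply_moves([
  {"dx": 0, "dy": 0, "dz": 0.1, "ax": 0, "ay": 0, "az": 0, "hand": 0},
  {"dx": 0, "dy": 0, "dz": 0.2, "ax": 0, "ay": 0, "az": 0, "hand": 0},
  {"dx": 0, "dy": 0, "dz": 0.2, "ax": 0, "ay": 0, "az": 0, "hand": 0},
  {"dx": 0, "dy": 0, "dz": 0.2, "ax": 0, "ay": 0, "az": 0, "hand": 0.4},
  {"dx": 0, "dy": 0, "dz": 0.2, "ax": 0, "ay": 0, "az": 0, "hand": 0.4},
  {"dx": 0, "dy": 0, "dz": 0.2, "ax": 0, "ay": 0, "az": 0, "hand": 0.4},
  {"dx": 0, "dy": 0, "dz": 0.2, "ax": 0, "ay": 0, "az": 0, "hand": 0.4},
  {"dx": 0, "dy": 0, "dz": -4, "ax": 0, "ay": 0, "az": 0, "hand": 0.4},
  {"dx": 0, "dy": 0, "dz": -8, "ax": 0, "ay": 0, "az": 0, "hand": 0.4},
  {"dx": 0, "dy": 0, "dz": -12, "ax": 0, "ay": 0, "az": 0, "hand": 0.4},
  {"dx": 0, "dy": 0, "dz": -15, "ax": 0, "ay": 0, "az": 0, "hand": 1},
  {"dx": 0, "dy": 0, "dz": -15, "ax": 0, "ay": 0, "az": 0, "hand": 1},
])

```text
time: 8.4
tcp_pos: [0.5467, -0.2218, 0.2967]
orientation: [-0.229, 3.124, -0.007]
wrist_force: [0.4, 0.0, 0.8]
opening: 0.0449
grip_force: 0.0
```

```bash
python3 - <<'E'
from h import *
c=cap("wrist");c=cap("wrist");save(c,"w6");s=bot.state();print(s["tcp_pos"],s["opening"])
cmd([.5086,-.444,.16],98.6)
E
```

```text
[ 0.54385749 -0.2219951   0.29091689] 0.0531942305861288
shift cm [  6.75 -21.43  13.11] tooly ang 98.4 z [ 0.002 -0.001 -1.   ] tcp [ 0.5439 -0.222   0.2909]
 turn deg [-0.1  0.1 -0.2]
 turn deg [2.000e-01 1.000e-01 1.798e+02]
```

View pics/w6.png

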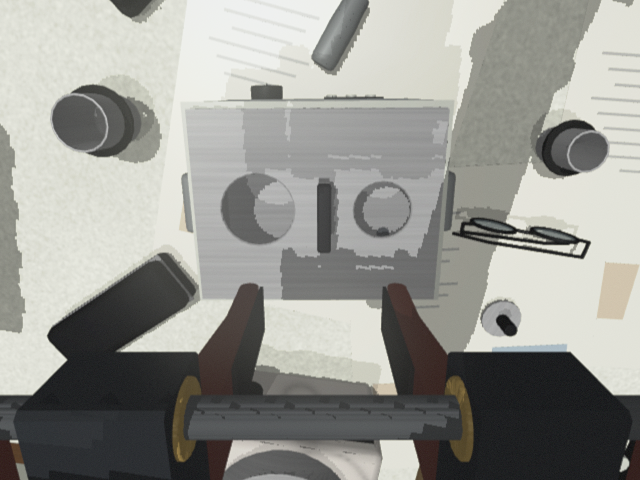

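The cover is seated squarely with its rim showing evenly. The holes are at (258,209) and (382,209), the large beaker's mouth at (80,123), the small one's at (588,151), and the lid knob at (507,323).

```bash
python3 - <<'E'
from h import *
c=load("w6.pkl")
print("TCP-based large",(.5512,-.2724),"small",(.5372,-.1775))
print("wrist large",pt(c,258,209,.134).round(4),"small",pt(c,382,209,.134).round(4))
print("bkL",pt(c,80,123,.075).round(4),"bkS",pt(c,588,151,.066).round(4),"lid disc",pt(c,501,317,.01).round(4))
g=cv2.cvtColor(c["image"],cv2.COLOR_RGB2GRAY)
a=load("scene1.pkl");b=load("side1.pkl")
b0=pt(c,80,123,.075);cmd([b0[0],b0[1],.16],180-0)
for r in(0,90,130,150):cmd([b0[0],b0[1],.20],r)
E
```

```text
TCP-based large (0.5512, -0.2724) small (0.5372, -0.1775)
wrist large [ 0.5511 -0.2719  0.134 ] small [ 0.5372 -0.1773  0.134 ]
bkL [ 0.5136 -0.4384  0.075 ] bkS [0.4732 0.0066 0.066 ] lid disc [0.6713 0.004  0.01  ]
shift cm [  6.18 -20.95  13.11] tooly ang 98.4 z [ 0.002 -0.001 -1.   ] tcp [ 0.5439 -0.222   0.2909]
 turn deg [ -0.2   0.  -81.6]
 turn deg [ 0.   0.2 98.4]
shift cm [  6.17 -20.95   9.11] tooly ang 98.4 z [ 0.002 -0.001 -1.   ] tcp [ 0.5439 -0.222   0.2909]
 turn deg [ 0.   0.2 98.4]
 turn deg [ -0.2   0.  -81.6]
shift cm [  6.17 -20.95   9.11] tooly ang 98.4 z [ 0.002 -0.001 -1.   ] tcp [ 0.5439 -0.222   0.2909]
 turn deg [-0.1  0.1  8.4]
 turn deg [-2.000e-01 -1.000e-01 -1.716e+02]
shift cm [  6.17 -20.95   9.11] tooly ang 98.4 z [ 0.002 -0.001 -1.   ] tcp [ 0.5439 -0.222   0.2909]
 turn deg [ -0.1   0.1 -31.6]
 turn deg [1.000e-01 2.000e-01 1.484e+02]
shift cm [  6.17 -20.95   9.11] tooly ang 98.4 z [ 0.002 -0.001 -1.   ] tcp [ 0.5439 -0.222   0.2909]
 turn deg [ -0.1   0.1 -51.6]
 turn deg [1.000e-01 2.000e-01 1.284e+02]
```

The wrist view and TCP agree within 0.5 mm. I'm moving above the large beaker with the fingers closing along cover x (tool yaw 8.4°).

Call:
apply_moves([
  {"dx": 6.2, "dy": -21, "dz": 4, "ax": 0, "ay": 0, "az": 90, "hand": 1},
  {"dx": 6.2, "dy": -21, "dz": 4, "ax": 0, "ay": 0, "az": 90, "hand": 1},
  {"dx": 6.2, "dy": -21, "dz": 4, "ax": 0, "ay": 0, "az": 90, "hand": 1},
  {"dx": 6.2, "dy": -21, "dz": 4, "ax": 0, "ay": 0, "az": 90, "hand": 1},
  {"dx": 6.2, "dy": -21, "dz": 9, "ax": 0, "ay": 0, "az": 90, "hand": 1},
  {"dx": 6.2, "dy": -21, "dz": 9, "ax": 0, "ay": 0, "az": 90, "hand": 1},
  {"dx": 6.2, "dy": -21, "dz": 9, "ax": 0, "ay": 0, "az": 90, "hand": 1},
  {"dx": 6.2, "dy": -21, "dz": 9, "ax": 0, "ay": 0, "az": 90, "hand": 1},
  {"dx": 6.2, "dy": -21, "dz": 9, "ax": 0, "ay": 0, "az": 90, "hand": 1},
  {"dx": 6.2, "dy": -21, "dz": 9, "ax": 0, "ay": 0, "az": 90, "hand": 1},
  {"dx": 6.2, "dy": -21, "dz": 9, "ax": 0, "ay": 0, "az": 90, "hand": 1},
  {"dx": 6.2, "dy": -21, "dz": 9, "ax": 0, "ay": 0, "az": 90, "hand": 1},
])

```text
time: 9.5
tcp_pos: [0.5114, -0.438, 0.1972]
orientation: [-1.972, -2.44, 0.0]
wrist_force: [0.3, 0.2, 0.4]
opening: 0.0876
grip_force: 0.0
```

Call:
apply_moves([
  {"dx": 0, "dy": 0, "dz": 0, "ax": 0, "ay": 0, "az": 4, "hand": 1},
  {"dx": 0, "dy": 0, "dz": 0, "ax": 0, "ay": 0, "az": 4, "hand": 1},
  {"dx": 0, "dy": 0, "dz": 0, "ax": 0, "ay": 0, "az": 4, "hand": 1},
])

```text
time: 9.75
tcp_pos: [0.5118, -0.4381, 0.1981]
orientation: [-2.047, -2.38, 0.001]
wrist_force: [0.1, 0.4, 0.3]
opening: 0.0876
grip_force: 0.0
```

```bash
python3 - <<'E'
from h import *
c=cap("wrist");c=cap("wrist");save(c,"w7")
g=cv2.cvtColor(c["image"],cv2.COLOR_RGB2GRAY)
p=proj(c,[.5136,-.4384,.075]);q=proj(c,[.5136,-.4384,.045]);print(p,q)
m=(g<70).astype(np.uint8);m[280:]=0
n,l,st,ce=cv2.connectedComponentsWithStats(m)
for i in range(1,n):
    if st[i,4]>300:print(st[i],ce[i].round(1))
cmd([.5136,-.4384,.05],8.4)
E
```

```text
[323.66950454 226.9321186 ] [323.64709446 216.04765163]
[  79  128  128  119 5637] [137.3 189.3]
[  497   129   143   151 13129] [572.7 209. ]
[301 174  65  56 797] [340.5 190.9]
shift cm [-0.05  0.17 14.88] tooly ang 8.6 z [-0.001  0.001 -1.   ] tcp [ 0.5121 -0.4384  0.1988]
 turn deg [-0.1 -0.1  0.2]
 turn deg [ 1.000e-01 -1.000e-01 -1.798e+02]
```

View pics/w7.png

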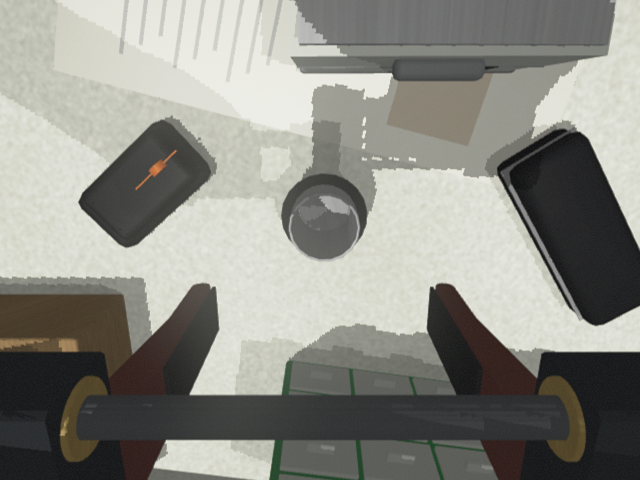

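The beaker mouth is at (324,225), as predicted. Before descending I check the clearance to the brown box at lower left and the drawers below.

```bash
python3 - <<'E'
from h import *
a=load("scene0.pkl")
print("box",[pt(a,u,v,0).round(3) for u,v in((270,93),(303,75),(230,78))],"green",[pt(a,u,v,0).round(3) for u,v in((217,110),(155,138))])
c=load("w7.pkl");print("box corner z.05/.1",pt(c,125,295,.05).round(3),pt(c,125,295,.1).round(3),"green corner .1",pt(c,290,362,.1).round(3),pt(c,290,362,.16).round(3))
E
```

```text
box [array([ 0.326, -0.57 ,  0.   ]), array([ 0.19 , -0.574,  0.   ]), array([ 0.388, -0.712,  0.   ])] green [array([ 0.501, -0.608,  0.   ]), array([ 0.712, -0.621,  0.   ])]
box corner z.05/.1 [ 0.367 -0.525  0.05 ] [ 0.389 -0.498  0.1  ] green corner .1 [ 0.504 -0.532  0.1  ] [ 0.503 -0.492  0.16 ]
```

Call:
apply_moves([
  {"dx": 0, "dy": 0.15, "dz": 4, "ax": 0, "ay": 0, "az": 0, "hand": 1},
  {"dx": 0, "dy": 0.15, "dz": 8, "ax": 0, "ay": 0, "az": 0, "hand": 1},
  {"dx": 0, "dy": 0.15, "dz": 11, "ax": 0, "ay": 0, "az": 0, "hand": 1},
  {"dx": 0, "dy": 0.15, "dz": 13, "ax": 0, "ay": 0, "az": 0, "hand": 1},
  {"dx": 0, "dy": 0.15, "dz": 14.6, "ax": 0, "ay": 0, "az": 0, "hand": 1},
  {"dx": 0, "dy": 0.15, "dz": 14.6, "ax": 0, "ay": 0, "az": 0, "hand": 1},
  {"dx": 0, "dy": 0.15, "dz": 14.6, "ax": 0, "ay": 0, "az": 0, "hand": 0.3},
  {"dx": 0, "dy": 0.15, "dz": 14.6, "ax": 0, "ay": 0, "az": 0, "hand": 0.3},
  {"dx": 0, "dy": 0.15, "dz": 14.6, "ax": 0, "ay": 0, "az": 0, "hand": 0.3},
  {"dx": 0, "dy": 0.15, "dz": 14.6, "ax": 0, "ay": 0, "az": 0, "hand": 0.3},
  {"dx": 0, "dy": 0.15, "dz": 14.6, "ax": 0, "ay": 0, "az": 0, "hand": 0.3},
  {"dx": 0, "dy": 0.15, "dz": 14.6, "ax": 0, "ay": 0, "az": 0, "hand": 0.3},
], grip_force=20)

```text
time: 10.85
tcp_pos: [0.5142, -0.4387, 0.0547]
orientation: [2.051, 2.378, -0.0]
wrist_force: [-1.1, -0.1, 0.4]
opening: 0.0512
grip_force: 0.5
```

```bash
python3 - <<'E'
from h import *
s=bot.state();print(s["opening"],s["grip_force"],s["wrist_force"])
cmd([.5512,-.2722,.22],8.4)
E
```

```text
0.05117683093954498 0.5096121678070631 [-1.12746724 -0.07161533  0.41090507]
shift cm [ 15.92   6.11 -16.54] tooly ang 8.4 z [ 0.001 -0.001 -1.   ] tcp [ 0.5142 -0.4387  0.0547]
 turn deg [0.  0.1 0. ]
 turn deg [-1.0e-01  0.0e+00 -1.8e+02]
```

Call:
apply_moves([
  {"dx": 0, "dy": 0, "dz": 0, "ax": 0, "ay": 0, "az": 0, "hand": 0.3},
  {"dx": 0, "dy": 0, "dz": 0, "ax": 0, "ay": 0, "az": 0, "hand": 0.3},
  {"dx": 0, "dy": 0, "dz": -2, "ax": 0, "ay": 0, "az": 0, "hand": 0.3},
  {"dx": 0, "dy": 0, "dz": -5, "ax": 0, "ay": 0, "az": 0, "hand": 0.3},
  {"dx": 0, "dy": 0, "dz": -9, "ax": 0, "ay": 0, "az": 0, "hand": 0.3},
  {"dx": 1, "dy": 0.5, "dz": -13, "ax": 0, "ay": 0, "az": 0, "hand": 0.3},
  {"dx": 4, "dy": 1.5, "dz": -16, "ax": 0, "ay": 0, "az": 0, "hand": 0.3},
  {"dx": 7, "dy": 2.7, "dz": -17.5, "ax": 0, "ay": 0, "az": 0, "hand": 0.3},
  {"dx": 10, "dy": 4, "dz": -18, "ax": 0, "ay": 0, "az": 0, "hand": 0.3},
  {"dx": 13, "dy": 5, "dz": -18, "ax": 0, "ay": 0, "az": 0, "hand": 0.3},
  {"dx": 15, "dy": 5.8, "dz": -18, "ax": 0, "ay": 0, "az": 0, "hand": 0.3},
  {"dx": 15.9, "dy": 6.1, "dz": -18, "ax": 0, "ay": 0, "az": 0, "hand": 0.3},
])

```text
time: 11.85
tcp_pos: [0.5521, -0.2675, 0.2342]
orientation: [-2.045, -2.384, -0.002]
wrist_force: [-0.3, 0.3, -1.0]
opening: 0.0502
grip_force: 20.0
```

Call:
apply_moves([
  {"dx": 0, "dy": 0, "dz": 1, "ax": 0, "ay": 0, "az": 0, "hand": 0.3},
  {"dx": 0, "dy": 0, "dz": 1.5, "ax": 0, "ay": 0, "az": 0, "hand": 0.3},
  {"dx": 0, "dy": 0, "dz": 1.5, "ax": 0, "ay": 0, "az": 0, "hand": 0.3},
  {"dx": 0, "dy": 0, "dz": 1.5, "ax": 0, "ay": 0, "az": 0, "hand": 0.3},
])

```text
time: 12.18
tcp_pos: [0.5497, -0.2744, 0.2176]
orientation: [-2.054, -2.374, 0.002]
wrist_force: [-0.3, 0.1, -1.3]
opening: 0.05
grip_force: 20.0
```

```bash
python3 - <<'E'
from h import *
c=cap("wrist");s=bot.state();print(s["opening"],s["grip_force"],s["wrist_force"]);c=cap("wrist");save(c,"w8")
cmd([.5512,-.2722,.1485],8.4)
print("TCP px",proj(c,bot.state()["tcp_pos"]),"hole px",proj(c,[.5512,-.2722,.134]))
E
```

```text
0.050614204402838585 19.97001914307475 [ 0.0084088  -0.61338717 -1.25181827]
shift cm [0.15 0.1  7.  ] tooly ang 8.3 z [-0.001 -0.    -1.   ] tcp [ 0.5505 -0.2738  0.2185]
 turn deg [-0.  -0.  -0.1]
 turn deg [-0.000e+00  1.000e-01  1.799e+02]
TCP px [320.73528736 307.05820549] hole px [323.04319883 241.18938543]
```

View pics/w8.png

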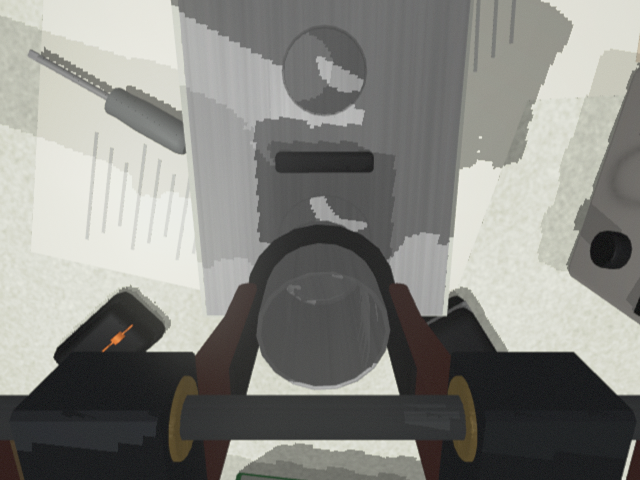

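The beaker is gripped with its mouth ellipse centred at about (323,330). The small hole is at (324,70) and the handle at (324,161). I measure the beaker's offset in the hand.

```bash
python3 - <<'E'
from h import *
c=load("w8.pkl");z=.2185
p=pt(c,323,330,z+.0205);t=bot.state()["tcp_pos"];print("beaker",p.round(4),"tcp",t.round(4))
print("small hole wrist",pt(c,324,70,.134).round(4))
print("pred mouth if centred",proj(c,[t[0],t[1],z+.0205]))
for n in range(2):bot.capture("wrist")
cmd([.5512,-.2722,.1485],8.4)
E
```

```text
beaker [ 0.5513 -0.2728  0.239 ] tcp [ 0.5505 -0.2738  0.2185]
small hole wrist [ 0.5378 -0.1763  0.134 ]
pred mouth if centred [320.43929005 332.12232149]
shift cm [0.09 0.04 7.04] tooly ang 8.4 z [ 0. -0. -1.] tcp [ 0.5509 -0.2732  0.2189]
 turn deg [ 0.  0. -0.]
 turn deg [  0.  -0. 180.]
```

Call:
apply_moves([
  {"dx": 0.08, "dy": 0.03, "dz": 1.5, "ax": 0, "ay": 0, "az": 0, "hand": 0.3},
  {"dx": 0.08, "dy": 0.03, "dz": 2.5, "ax": 0, "ay": 0, "az": 0, "hand": 0.3},
  {"dx": 0.08, "dy": 0.03, "dz": 3.2, "ax": 0, "ay": 0, "az": 0, "hand": 0.3},
  {"dx": 0.08, "dy": 0.03, "dz": 3.8, "ax": 0, "ay": 0, "az": 0, "hand": 0.3},
  {"dx": 0.08, "dy": 0.03, "dz": 4.2, "ax": 0, "ay": 0, "az": 0, "hand": 0.3},
  {"dx": 0.08, "dy": 0.03, "dz": 4.2, "ax": 0, "ay": 0, "az": 0, "hand": 0.3},
])

```text
time: 12.88
tcp_pos: [0.5507, -0.2713, 0.176]
orientation: [-2.051, -2.378, 0.001]
wrist_force: [-0.4, 0.5, -1.9]
opening: 0.0504
grip_force: 20.0
```

Call:
apply_moves([
  {"dx": 0, "dy": 0, "dz": 0.8, "ax": 0, "ay": 0, "az": 0, "hand": 0.3},
  {"dx": 0, "dy": 0, "dz": 1.6, "ax": 0, "ay": 0, "az": 0, "hand": 0.3},
  {"dx": 0, "dy": 0, "dz": 2.3, "ax": 0, "ay": 0, "az": 0, "hand": 0.3},
  {"dx": 0, "dy": 0, "dz": 2.7, "ax": 0, "ay": 0, "az": 0, "hand": 0.3},
  {"dx": 0, "dy": 0, "dz": 2.7, "ax": 0, "ay": 0, "az": 0, "hand": 0.3},
  {"dx": 0, "dy": 0, "dz": 2.7, "ax": 0, "ay": 0, "az": 0, "hand": 0.3},
])

```text
time: 13.38
tcp_pos: [0.5512, -0.2713, 0.1496]
orientation: [-2.051, -2.379, -0.0]
wrist_force: [0.1, -0.8, -0.8]
opening: 0.0503
grip_force: 20.0
```

```bash
python3 - <<'E'
from h import *
s=bot.state();print(s["opening"],s["grip_force"],s["wrist_force"],s["torque"])
cmd([.5512,-.2722,.1485],8.4)
E
```

```text
0.05025546574614132 19.991274867206812 [ 0.12104154 -0.84132672 -0.80647316] [-0.07527403 -0.09896363  0.02201745]
shift cm [-0.09 -0.01  0.11] tooly ang 8.5 z [-0.  0. -1.] tcp [ 0.5512 -0.2713  0.1496]
 turn deg [-0.  -0.   0.1]
 turn deg [   0.    -0.  -179.9]
```

Call:
apply_moves([
  {"dx": 0, "dy": 0, "dz": 0.1, "ax": 0, "ay": 0, "az": 0, "hand": 0.3},
  {"dx": 0, "dy": 0, "dz": 0.2, "ax": 0, "ay": 0, "az": 0, "hand": 0.3},
  {"dx": 0, "dy": 0, "dz": 0.2, "ax": 0, "ay": 0, "az": 0, "hand": 0.3},
  {"dx": 0, "dy": 0, "dz": 0.2, "ax": 0, "ay": 0, "az": 0, "hand": 0.8},
  {"dx": 0, "dy": 0, "dz": 0.1, "ax": 0, "ay": 0, "az": 0, "hand": 0.8},
  {"dx": 0, "dy": 0, "dz": 0.1, "ax": 0, "ay": 0, "az": 0, "hand": 0.8},
  {"dx": 0, "dy": 0, "dz": 0.1, "ax": 0, "ay": 0, "az": 0, "hand": 0.8},
  {"dx": 0, "dy": 0, "dz": -3, "ax": 0, "ay": 0, "az": 0, "hand": 0.8},
  {"dx": 0, "dy": 0, "dz": -7, "ax": 0, "ay": 0, "az": 0, "hand": 0.8},
  {"dx": 0, "dy": 0, "dz": -10, "ax": 0, "ay": 0, "az": 0, "hand": 0.8},
  {"dx": 0, "dy": 0, "dz": -10, "ax": 0, "ay": 0, "az": 0, "hand": 1},
  {"dx": 0, "dy": 0, "dz": -10, "ax": 0, "ay": 0, "az": 0, "hand": 1},
])

```text
time: 14.38
tcp_pos: [0.5523, -0.2716, 0.252]
orientation: [2.049, 2.376, 0.002]
wrist_force: [-0.5, 0.1, -0.6]
opening: 0.0799
grip_force: 0.0
```

```bash
cat >> h.py <<'E'
def dark(c,p,w,thr=75,area=150):
    """dark blobs near projected world point p (half window w px)"""
    u,v=proj(c,p).round().astype(int);g=cv2.cvtColor(c["image"],cv2.COLOR_RGB2GRAY)
    x0,y0=max(u-w,0),max(v-w,0);s=g[y0:v+w,x0:u+w];m=cv2.morphologyEx((s<thr).astype(np.uint8),cv2.MORPH_OPEN,np.ones((3,3)))
    n,l,st,ce=cv2.connectedComponentsWithStats(m);print("pred",u,v)
    for i in range(1,n):
        if st[i,4]>area:
            pts=np.argwhere(l==i)[:,::-1].astype(np.float32);ci=cv2.minEnclosingCircle(pts)
            print(" blob bbox",st[i,0]+x0,st[i,1]+y0,st[i,2:5],"cen",ce[i].round(1)+[x0,y0],"circ",np.round(ci[0],1)+[x0,y0],round(ci[1],1))
E
python3 - <<'E'
from h import *
c=cap("wrist");c=cap("wrist");save(c,"w9")
s=bot.state();print(s["opening"],s["wrist_force"])
print("expected collar r px",429*.033/(proj(c,[0,0,0])[0]*0+ (np.linalg.inv(c["T"])@[.5512,-.2722,.139,1])[2]))
for t in(45,60,80):dark(c,[.5512,-.2722,.139],90,t)
print("mouth pred",proj(c,[.5512,-.2722,.169]))
cmd([.4732,.0066,.25],8.4)
E
```

```text
0.0865853198575725 [-0.90939028  0.39436771 -0.0845563 ]
expected collar r px 49.45816892118457
pred 321 232
 blob bbox 323 151 [ 41  17 599] cen [345.3 159.5] circ [343.  159.5] 21.4
 blob bbox 326 185 [ 37  22 312] cen [343.6 194.2] circ [344. 196.] 20.1
pred 321 232
 blob bbox 280 150 [  85   18 1427] cen [323.  158.9] circ [322.  159.5] 42.5
 blob bbox 279 182 [  93   64 1469] cen [330.2 202.4] circ [324. 225.] 47.4
pred 321 232
 blob bbox 279 149 [  87   20 1647] cen [322.1 158.9] circ [321.9 159. ] 43.3
 blob bbox 274 181 [  98   69 1976] cen [323.3 206.1] circ [322.7 227.8] 48.8
mouth pred [320.49434344 246.75944951]
shift cm [28.62 -3.57 -0.09] tooly ang 8.5 z [-0.001  0.    -1.   ] tcp [ 0.5505 -0.2713  0.2489]
 turn deg [-0.1 -0.   0.1]
 turn deg [ 0.000e+00 -1.000e-01 -1.799e+02]
```

The collar reads r=48.8 px at (323,228), against 49.5 px at (321,232) expected, so the large beaker is hung level. Next is the small beaker.

Call:
apply_moves([
  {"dx": 28.6, "dy": -3.6, "dz": 0, "ax": 0, "ay": 0, "az": 0, "hand": 1},
  {"dx": 28.6, "dy": -3.6, "dz": 0, "ax": 0, "ay": 0, "az": 0, "hand": 1},
  {"dx": 28.6, "dy": -3.6, "dz": 0, "ax": 0, "ay": 0, "az": 0, "hand": 1},
  {"dx": 28.6, "dy": -3.6, "dz": 0, "ax": 0, "ay": 0, "az": 0, "hand": 1},
  {"dx": 28.6, "dy": -3.6, "dz": 0, "ax": 0, "ay": 0, "az": 0, "hand": 1},
  {"dx": 28.6, "dy": -3.6, "dz": 3, "ax": 0, "ay": 0, "az": 0, "hand": 1},
  {"dx": 28.6, "dy": -3.6, "dz": 5, "ax": 0, "ay": 0, "az": 0, "hand": 1},
  {"dx": 28.6, "dy": -3.6, "dz": 5, "ax": 0, "ay": 0, "az": 0, "hand": 1},
  {"dx": 28.6, "dy": -3.6, "dz": 5, "ax": 0, "ay": 0, "az": 0, "hand": 0.75},
  {"dx": 28.6, "dy": -3.6, "dz": 5, "ax": 0, "ay": 0, "az": 0, "hand": 0.75},
  {"dx": 28.6, "dy": -3.6, "dz": 5, "ax": 0, "ay": 0, "az": 0, "hand": 0.75},
  {"dx": 28.6, "dy": -3.6, "dz": 5, "ax": 0, "ay": 0, "az": 0, "hand": 0.75},
])

```text
time: 15.48
tcp_pos: [0.4744, 0.0047, 0.2003]
orientation: [2.055, 2.376, 0.001]
wrist_force: [-1.0, -0.6, 0.1]
opening: 0.067
grip_force: 0.0
```

```bash
python3 - <<'E'
from h import *
c=cap("wrist");c=cap("wrist");save(c,"w10")
for t in(60,75,90):dark(c,[.4732,.0066,.039],75,t)
print("exp r",429*.027/(np.linalg.inv(c["T"])@[.4732,.0066,.039,1])[2], "mouth",proj(c,[.4732,.0066,.066]))
w=load("w6.pkl");print("specs",[pt(w,u,v,.03).round(3) for u,v in((455,232),(588,255),(470,215),(578,235))])
cmd([.4732,.0066,.047],8.4)
E
```

```text
pred 320 210
pred 320 210
 blob bbox 298 177 [ 56  43 701] cen [330.  190.7] circ [324.5 202.5] 31.2
pred 320 210
 blob bbox 287 176 [  68   52 1142] cen [320.8 195.4] circ [320.3 209.1] 33.8
exp r 34.73835878979135 mouth [319.64296233 219.31893158]
specs [array([ 0.574, -0.08 ,  0.03 ]), array([0.578, 0.064, 0.03 ]), array([ 0.554, -0.069,  0.03 ]), array([0.558, 0.047, 0.03 ])]
shift cm [ 0.17 -0.1  15.33] tooly ang 8.3 z [ 0.001 -0.    -1.   ] tcp [0.4743 0.005  0.2003]
 turn deg [ 0.1  0.  -0.1]
 turn deg [ 0.000e+00 -1.000e-01  1.799e+02]
```

Call:
apply_moves([
  {"dx": 0.17, "dy": -0.1, "dz": 4, "ax": 0, "ay": 0, "az": 0, "hand": 0.75},
  {"dx": 0.17, "dy": -0.1, "dz": 8, "ax": 0, "ay": 0, "az": 0, "hand": 0.75},
  {"dx": 0.17, "dy": -0.1, "dz": 12, "ax": 0, "ay": 0, "az": 0, "hand": 0.75},
  {"dx": 0.17, "dy": -0.1, "dz": 14, "ax": 0, "ay": 0, "az": 0, "hand": 0.75},
  {"dx": 0.17, "dy": -0.1, "dz": 15.6, "ax": 0, "ay": 0, "az": 0, "hand": 0.75},
  {"dx": 0.17, "dy": -0.1, "dz": 15.6, "ax": 0, "ay": 0, "az": 0, "hand": 0.75},
  {"dx": 0.17, "dy": -0.1, "dz": 15.6, "ax": 0, "ay": 0, "az": 0, "hand": 0.2},
  {"dx": 0.17, "dy": -0.1, "dz": 15.6, "ax": 0, "ay": 0, "az": 0, "hand": 0.2},
  {"dx": 0.17, "dy": -0.1, "dz": 15.6, "ax": 0, "ay": 0, "az": 0, "hand": 0.2},
  {"dx": 0.17, "dy": -0.1, "dz": 15.6, "ax": 0, "ay": 0, "az": 0, "hand": 0.2},
  {"dx": 0.17, "dy": -0.1, "dz": 15.6, "ax": 0, "ay": 0, "az": 0, "hand": 0.2},
  {"dx": 0.17, "dy": -0.1, "dz": 15.6, "ax": 0, "ay": 0, "az": 0, "hand": 0.2},
])

```text
time: 16.58
tcp_pos: [0.4732, 0.0077, 0.0449]
orientation: [2.051, 2.378, 0.002]
wrist_force: [-1.5, -0.5, 6.7]
opening: 0.0382
grip_force: 20.0
```

Call:
apply_moves([
  {"dx": 0, "dy": 0, "dz": 0, "ax": 0, "ay": 0, "az": 0, "hand": 0.2},
  {"dx": 0, "dy": 0, "dz": 0, "ax": 0, "ay": 0, "az": 0, "hand": 0.2},
  {"dx": 0, "dy": 0, "dz": 0, "ax": 0, "ay": 0, "az": 0, "hand": 0.2},
])

```text
time: 16.83
tcp_pos: [0.4731, 0.0077, 0.0449]
orientation: [2.051, 2.378, 0.001]
wrist_force: [-0.6, -0.5, 7.5]
opening: 0.0381
grip_force: 20.0
```

```bash
python3 - <<'E'
from h import *
s=bot.state();print(s["opening"],s["grip_force"],s["wrist_force"])
cmd([.5372,-.1775,.22],8.4)
E
```

```text
0.03813422469404612 20.003856662660837 [-0.63939543 -0.45218276  7.47256031]
shift cm [-19.27   3.65 -17.49] tooly ang 8.4 z [ 0.002 -0.    -1.   ] tcp [0.4731 0.0077 0.0449]
 turn deg [0.1 0.  0. ]
 turn deg [-1.0e-01  2.0e-01 -1.8e+02]
```

Call:
apply_moves([
  {"dx": 0, "dy": 0, "dz": -2, "ax": 0, "ay": 0, "az": 0, "hand": 0.2},
  {"dx": 0, "dy": 0, "dz": -5, "ax": 0, "ay": 0, "az": 0, "hand": 0.2},
  {"dx": 0, "dy": 0, "dz": -9, "ax": 0, "ay": 0, "az": 0, "hand": 0.2},
  {"dx": 0, "dy": 0, "dz": -13, "ax": 0, "ay": 0, "az": 0, "hand": 0.2},
  {"dx": -2, "dy": 0.4, "dz": -16, "ax": 0, "ay": 0, "az": 0, "hand": 0.2},
  {"dx": -5, "dy": 1, "dz": -17.5, "ax": 0, "ay": 0, "az": 0, "hand": 0.2},
  {"dx": -9, "dy": 1.8, "dz": -17.5, "ax": 0, "ay": 0, "az": 0, "hand": 0.2},
  {"dx": -13, "dy": 2.5, "dz": -17.5, "ax": 0, "ay": 0, "az": 0, "hand": 0.2},
  {"dx": -16, "dy": 3.1, "dz": -17.5, "ax": 0, "ay": 0, "az": 0, "hand": 0.2},
  {"dx": -18, "dy": 3.5, "dz": -17.5, "ax": 0, "ay": 0, "az": 0, "hand": 0.2},
  {"dx": -19.2, "dy": 3.65, "dz": -17.5, "ax": 0, "ay": 0, "az": 0, "hand": 0.2},
  {"dx": -19.2, "dy": 3.65, "dz": -17.5, "ax": 0, "ay": 0, "az": 0, "hand": 0.2},
])

```text
time: 17.83
tcp_pos: [0.5365, -0.1795, 0.2185]
orientation: [-2.056, -2.375, 0.001]
wrist_force: [-0.6, -0.7, -0.6]
opening: 0.0379
grip_force: 20.0
```

Call:
apply_moves([
  {"dx": 0, "dy": 0, "dz": 0, "ax": 0, "ay": 0, "az": 0, "hand": 0.2},
  {"dx": 0, "dy": 0, "dz": 0, "ax": 0, "ay": 0, "az": 0, "hand": 0.2},
  {"dx": 0, "dy": 0, "dz": 0, "ax": 0, "ay": 0, "az": 0, "hand": 0.2},
  {"dx": 0, "dy": 0, "dz": 0, "ax": 0, "ay": 0, "az": 0, "hand": 0.2},
])

```text
time: 18.17
tcp_pos: [0.5365, -0.1751, 0.2191]
orientation: [2.049, 2.382, 0.0]
wrist_force: [0.5, 0.8, 0.0]
opening: 0.0378
grip_force: 20.0
```

```bash
python3 - <<'E'
from h import *
c=cap("wrist");c=cap("wrist");c=cap("wrist");save(c,"w11");t=bot.state()["tcp_pos"]
# mouth of the held beaker: bright rim; print predicted place and the collar blob
print("mouth pred",proj(c,[t[0],t[1],t[2]+.021]));z=t[2]-.006
for th in(60,80,95):dark(c,[t[0],t[1],z],75,th)
print("exp r",429*.027/(np.linalg.inv(c["T"])@[t[0],t[1],z,1])[2])
cmd([.5372,-.1775,.1455],8.4)
E
```

```text
mouth pred [319.57041171 333.57780677]
pred 320 301
 blob bbox 245 243 [ 150  133 5990] cen [327.7 306.3] circ [319.5 329.6] 87.2
pred 320 301
 blob bbox 245 242 [ 150  134 7309] cen [318.4 305.3] circ [319.5 329. ] 87.6
 blob bbox 306 311 [  9  62 320] cen [310.8 343.3] circ [309.5 341.5] 30.6
 blob bbox 316 321 [  49   51 1213] cen [341.6 345.5] circ [341.9 344.1] 27.7
 blob bbox 275 361 [ 15  15 157] cen [281.9 369.2] circ [280.8 369.2] 8.2
 blob bbox 357 361 [ 15  15 168] cen [363.7 369.1] circ [364.8 369.3] 8.5
pred 320 301
 blob bbox 268 226 [ 25  16 213] cen [278.1 231.2] circ [280.4 232. ] 13.0
 blob bbox 245 226 [  150   150 18737] cen [323.3 307.4] circ [319.5 302. ] 104.3
exp r 62.33645996127338
shift cm [-0.15  0.03  7.36] tooly ang 8.5 z [ 0. -0. -1.] tcp [ 0.5366 -0.1761  0.2191]
 turn deg [0.  0.  0.1]
 turn deg [  -0.     0.  -179.9]
```

Call:
apply_moves([
  {"dx": -0.12, "dy": 0.03, "dz": 1.5, "ax": 0, "ay": 0, "az": 0, "hand": 0.2},
  {"dx": -0.12, "dy": 0.03, "dz": 2.5, "ax": 0, "ay": 0, "az": 0, "hand": 0.2},
  {"dx": -0.12, "dy": 0.03, "dz": 3.2, "ax": 0, "ay": 0, "az": 0, "hand": 0.2},
  {"dx": -0.12, "dy": 0.03, "dz": 3.9, "ax": 0, "ay": 0, "az": 0, "hand": 0.2},
  {"dx": -0.12, "dy": 0.03, "dz": 4.5, "ax": 0, "ay": 0, "az": 0, "hand": 0.2},
  {"dx": -0.12, "dy": 0.03, "dz": 4.5, "ax": 0, "ay": 0, "az": 0, "hand": 0.2},
])

```text
time: 18.82
tcp_pos: [0.5364, -0.1777, 0.1725]
orientation: [-2.05, -2.378, 0.001]
wrist_force: [-0.6, -0.1, -0.8]
opening: 0.0381
grip_force: 20.0
```

Call:
apply_moves([
  {"dx": 0, "dy": 0, "dz": 0.8, "ax": 0, "ay": 0, "az": 0, "hand": 0.2},
  {"dx": 0, "dy": 0, "dz": 1.6, "ax": 0, "ay": 0, "az": 0, "hand": 0.2},
  {"dx": 0, "dy": 0, "dz": 2.3, "ax": 0, "ay": 0, "az": 0, "hand": 0.2},
  {"dx": 0, "dy": 0, "dz": 2.8, "ax": 0, "ay": 0, "az": 0, "hand": 0.2},
  {"dx": 0, "dy": 0, "dz": 2.8, "ax": 0, "ay": 0, "az": 0, "hand": 0.2},
  {"dx": 0, "dy": 0, "dz": 2.8, "ax": 0, "ay": 0, "az": 0, "hand": 0.2},
])

```text
time: 19.32
tcp_pos: [0.537, -0.1778, 0.1456]
orientation: [-2.051, -2.379, 0.0]
wrist_force: [-0.6, -0.8, -1.1]
opening: 0.0381
grip_force: 20.0
```

```bash
python3 - <<'E'
from h import *
s=bot.state();print(s["opening"],s["grip_force"],s["wrist_force"],s["torque"])
cmd([.5372,-.1775,.145],8.4)
E
```

```text
0.03805248847865027 19.997322717681527 [-0.61143468 -0.80484087 -1.06758423] [-0.03261684 -0.00738913 -0.05645711]
shift cm [0.03 0.02 0.06] tooly ang 8.5 z [-0.  0. -1.] tcp [ 0.537  -0.1778  0.1456]
 turn deg [-0.  -0.   0.1]
 turn deg [   0.    -0.  -179.9]
```

Call:
apply_moves([
  {"dx": 0, "dy": 0, "dz": 0.1, "ax": 0, "ay": 0, "az": 0, "hand": 0.2},
  {"dx": 0, "dy": 0, "dz": 0.2, "ax": 0, "ay": 0, "az": 0, "hand": 0.2},
  {"dx": 0, "dy": 0, "dz": 0.2, "ax": 0, "ay": 0, "az": 0, "hand": 0.2},
  {"dx": 0, "dy": 0, "dz": 0.1, "ax": 0, "ay": 0, "az": 0, "hand": 0.7},
  {"dx": 0, "dy": 0, "dz": 0.1, "ax": 0, "ay": 0, "az": 0, "hand": 0.7},
  {"dx": 0, "dy": 0, "dz": 0, "ax": 0, "ay": 0, "az": 0, "hand": 0.7},
  {"dx": 0, "dy": 0, "dz": 0, "ax": 0, "ay": 0, "az": 0, "hand": 0.7},
  {"dx": 0, "dy": 0, "dz": -3, "ax": 0, "ay": 0, "az": 0, "hand": 0.7},
  {"dx": 0, "dy": 0, "dz": -7, "ax": 0, "ay": 0, "az": 0, "hand": 0.7},
  {"dx": 0, "dy": 0, "dz": -11, "ax": 0, "ay": 0, "az": 0, "hand": 0.7},
  {"dx": 0, "dy": 0, "dz": -11, "ax": 0, "ay": 0, "az": 0, "hand": 0.7},
  {"dx": 0, "dy": 0, "dz": -11, "ax": 0, "ay": 0, "az": 0, "hand": 0.7},
])

```text
time: 20.32
tcp_pos: [0.5386, -0.1781, 0.2584]
orientation: [2.049, 2.375, 0.003]
wrist_force: [-0.3, -0.4, -0.5]
opening: 0.0616
grip_force: 0.0
```

```bash
python3 - <<'E'
from h import *
c=cap("wrist");c=cap("wrist");c=cap("wrist");save(c,"w12")
print(bot.state()["opening"])
for th in(60,75,90):dark(c,[.5372,-.1775,.139],60,th)
print("exp r",429*.027/(np.linalg.inv(c["T"])@[.5372,-.1775,.139,1])[2])
a=load("scene0.pkl");b=load("side0.pkl")
print("basket top tri guess",tri((a,b),((462,358),(488,381))).round(3),"scene z0.1",pt(a,463,359,.1).round(3))
cmd([.56,.36,.28],8.4)
E
```

```text
0.061603055216784205
pred 322 229
 blob bbox 289 192 [  75   54 1098] cen [332.4 209.2] circ [325. 227.] 38.3
pred 322 229
 blob bbox 286 191 [  78   58 1518] cen [324.8 212.8] circ [324.3 228.7] 38.9
pred 322 229
 blob bbox 285 169 [  88  100 5531] cen [329.5 212.4] circ [336.2 213.9] 56.8
 blob bbox 317 217 [ 17  16 157] cen [323.6 223.3] circ [324.1 224.5] 9.6
exp r 39.85027844686382
basket top tri guess [0.522 0.44  0.076] scene z0.1 [0.534 0.445 0.1  ]
shift cm [52.86 10.26 -2.54] tooly ang 8.4 z [-0.002  0.001 -1.   ] tcp [ 0.5361 -0.1779  0.2544]
 turn deg [-0.1 -0.   0. ]
 turn deg [ 1.0e-01 -2.0e-01 -1.8e+02]
```

The small collar reads r=38.9 px at (324,229), against 39.9 px at (322,229) expected, so it is hung. Next I go to the basket.

Call:
apply_moves([
  {"dx": 60, "dy": 8.5, "dz": -3, "ax": 0, "ay": 0, "az": 0, "hand": 0.7},
  {"dx": 60, "dy": 8.5, "dz": -3, "ax": 0, "ay": 0, "az": 0, "hand": 0.7},
  {"dx": 60, "dy": 8.5, "dz": -3, "ax": 0, "ay": 0, "az": 0, "hand": 0.7},
  {"dx": 60, "dy": 8.5, "dz": -3, "ax": 0, "ay": 0, "az": 0, "hand": 0.7},
  {"dx": 60, "dy": 8.5, "dz": -3, "ax": 0, "ay": 0, "az": 0, "hand": 0.7},
  {"dx": 60, "dy": 8.5, "dz": -3, "ax": 0, "ay": 0, "az": 0, "hand": 0.7},
  {"dx": 60, "dy": 8.5, "dz": -3, "ax": 0, "ay": 0, "az": 0, "hand": 0.7},
  {"dx": 60, "dy": 8.5, "dz": -3, "ax": 0, "ay": 0, "az": 0, "hand": 0.7},
  {"dx": 60, "dy": 8.5, "dz": -3, "ax": 0, "ay": 0, "az": 0, "hand": 0.7},
  {"dx": 60, "dy": 8.5, "dz": -3, "ax": 0, "ay": 0, "az": 0, "hand": 0.7},
  {"dx": 60, "dy": 8.5, "dz": -3, "ax": 0, "ay": 0, "az": 0, "hand": 0.7},
  {"dx": 60, "dy": 8.5, "dz": -3, "ax": 0, "ay": 0, "az": 0, "hand": 0.7},
])

```text
time: 21.47
tcp_pos: [0.5328, 0.3228, 0.2786]
orientation: [-2.051, -2.378, 0.005]
wrist_force: [1.3, 0.8, 0.4]
opening: 0.0614
grip_force: 0.0
```

Call:
apply_moves([
  {"dx": 13, "dy": 2, "dz": 0, "ax": 0, "ay": 0, "az": 0, "hand": 0.7},
  {"dx": 13, "dy": 2, "dz": 0, "ax": 0, "ay": 0, "az": 0, "hand": 0.7},
  {"dx": 13, "dy": 2, "dz": 0, "ax": 0, "ay": 0, "az": 0, "hand": 0.7},
  {"dx": 13, "dy": 2, "dz": 0, "ax": 0, "ay": 0, "az": 0, "hand": 0.7},
  {"dx": 13, "dy": 2, "dz": 0, "ax": 0, "ay": 0, "az": 0, "hand": 0.7},
  {"dx": 13, "dy": 2, "dz": 0, "ax": 0, "ay": 0, "az": 0, "hand": 0.7},
])

```text
time: 21.97
tcp_pos: [0.5339, 0.4525, 0.2785]
orientation: [-2.05, -2.38, 0.005]
wrist_force: [-0.0, -0.4, 0.4]
opening: 0.0615
grip_force: 0.0
```

```bash
python3 - <<'E'
from h import *
c=cap("wrist");c=cap("wrist");c=cap("wrist");save(c,"w13")
for th in(45,60,75):dark(c,[.528,.44,.1],70,th,30)
cmd([.528,.44,.2],8.4)
E
```

```text
pred 311 218
pred 311 218
pred 311 218
 blob bbox 309 197 [ 16  12 126] cen [317.4 201.9] circ [316.8 204.2] 8.1
shift cm [-0.93 -0.9   8.01] tooly ang 8.3 z [ 0.    -0.002 -1.   ] tcp [0.5355 0.4507 0.28  ]
 turn deg [-0.   0.1 -0.1]
 turn deg [  0.2   0.  179.9]
```

```bash
python3 - <<'E'
from h import *
np.set_printoptions(linewidth=220)
g=cv2.cvtColor(load("w13.pkl")["image"],cv2.COLOR_RGB2GRAY)
print(g[180:262:2,286:352:2])
E
```

```text
[[206 201 185 ... 133 133 134]
 [209 211 204 ... 134 133 134]
 [213 209 209 ... 136 133 133]
 ...
 [136 136 135 ... 136 134 135]
 [135 134 136 ... 132 132 133]
 [132 133 134 ... 134 132 134]]
```

```bash
python3 - <<'E'
from h import *
g=cv2.cvtColor(load("w13.pkl")["image"],cv2.COLOR_RGB2GRAY)
print("cols",list(range(286,352,3)))
for r in range(170,262,3):print(r,*["%3d"%x for x in g[r,286:352:3]])
E
```

```text
cols [286, 289, 292, 295, 298, 301, 304, 307, 310, 313, 316, 319, 322, 325, 328, 331, 334, 337, 340, 343, 346, 349]
170 190 187 187 186 187 185 179 188 177 121 115 156 165 137 138 139 137 138 134 139 133 129
173 191 184 188 184 181 181 182 187  96  92  71  89  92  99 140 138 134 135 135 139 132 131
176 182 185 185 188 189 185 171  75  88  89  91  88  89  67  92 135 138 133 132 135 132 131
179 205 188 180 190 185 188  95  96 133 132  95 136 143 111  89  70 134 133 133 133 133 134
182 209 209 191 183 183 105 110 129 119 137 109 185 181 146 110  79 132 140 133 131 134 134
185 210 207 186 186 186  96 116  99 109 154 108 182 176 158 152 105 109 137 134 135 140 133
188 205 206 196 185 187 152 100 116 109 173 109 180 174 154 158  96  96 132 136 133 133 130
191 206 207 205 182 182 108 103 108 112 116 110 176 172 153 159  91 102 133 134 133 131 135
194 216 208 205 193 166  88 110  94 113 112  93 150 155 157 158  88  99 139 136 135 134 135
197 209 208 205 213 184  94  92  96 112  75  66  64 122 129  93  73  99 139 134 135 137 136
200 202 208 204 206 200 117  86  94  71  65  64  63  63  91  88 
[... 1167 characters left out ...]
 134 132 132 134 127 136 137 136 132 132 135 136 133 135
242 200 201 203 134 137 135 131 130 130 134 131 133 134 136 134 137 135 131 130 135 134 136
245 201 202 139 136 136 137 136 135 133 136 135 130 130 135 136 134 130 129 130 134 132 131
248 203 175 136 137 136 140 134 131 136 134 135 132 130 131 136 132 134 133 130 131 133 133
251 197 133 136 137 133 137 133 131 133 133 138 130 131 131 133 132 134 133 128 134 137 136
254 133 134 134 136 131 137 128 132 126 132 135 131 130 132 132 133 134 127 133 133 136 139
257 135 135 138 134 134 137 132 136 135 134 136 130 131 133 135 133 134 134 134 131 132 134
260 132 133 131 135 133 133 133 137 133 132 131 135 134 133 134 135 133 130 133 135 134 133
```

The knob top disc is at about (316.5,210), r 8 px, and the cup rim circle is at about (318,191), spanning x=300 to 336.

```bash
python3 - <<'E'
from h import *
c=load("w13.pkl")
k=pt(c,316.7,210.5,.1);print("knob",k.round(4),"cup",pt(c,318,191,.04).round(4),"width",(pt(c,325,210,.1)-pt(c,308.5,210,.1)).round(4))
cmd([k[0],k[1],.076],8.4)
E
```

```text
knob [0.5319 0.4471 0.1   ] cup [0.5318 0.4512 0.04  ] width [0.0134 0.002  0.    ]
shift cm [-0.26 -0.4  20.41] tooly ang 8.3 z [ 0.    -0.002 -1.   ] tcp [0.5355 0.4507 0.28  ]
 turn deg [-0.   0.1 -0.1]
 turn deg [  0.2   0.  179.9]
```

Call:
apply_moves([
  {"dx": -0.1, "dy": -0.4, "dz": 4, "ax": 0, "ay": 0, "az": 0, "hand": 0.6},
  {"dx": -0.1, "dy": -0.4, "dz": 8, "ax": 0, "ay": 0, "az": 0, "hand": 0.6},
  {"dx": -0.1, "dy": -0.4, "dz": 12, "ax": 0, "ay": 0, "az": 0, "hand": 0.6},
  {"dx": -0.1, "dy": -0.4, "dz": 14, "ax": 0, "ay": 0, "az": 0, "hand": 0.6},
  {"dx": -0.1, "dy": -0.4, "dz": 14, "ax": 0, "ay": 0, "az": 0, "hand": 0.6},
  {"dx": -0.1, "dy": -0.4, "dz": 14, "ax": 0, "ay": 0, "az": 0, "hand": 0.6},
  {"dx": -0.1, "dy": -0.4, "dz": 14, "ax": 0, "ay": 0, "az": 0, "hand": 0.6},
])

```text
time: 22.7
tcp_pos: [0.5319, 0.4517, 0.143]
orientation: [2.053, 2.377, 0.005]
wrist_force: [-0.7, 0.1, 0.1]
opening: 0.0527
grip_force: 0.0
```

```bash
python3 - <<'E'
from h import *
c=cap("wrist");c=cap("wrist");c=cap("wrist");save(c,"w14")
u,v=proj(c,[.5319,.4475,.1]).round().astype(int);print(u,v)
g=cv2.cvtColor(c["image"],cv2.COLOR_RGB2GRAY)
print("cols",list(range(u-40,u+44,4)))
for r in range(v-60,v+36,4):print(r,*["%3d"%x for x in g[r,u-40:u+44:4]])
cmd([.5319,.4475,.076],8.4)
E
```

```text
319 278
cols [279, 283, 287, 291, 295, 299, 303, 307, 311, 315, 319, 323, 327, 331, 335, 339, 343, 347, 351, 355, 359]
218 201 206 198 199 201  96  77  93  98  90  97  96  97  88  87  56 121 121 116 114 141
222 198 203 199 197  97  97 150  99 159  92 148 169 159 100  88  68 119 120 114 120 146
226 197 203 203 203  78 165 102  98 166  91 140 176 161 159 151  87  87 115 118 119 146
230 217 216 196 203 137 102 102  97 105  93 129 178 161 160 163  90  82 116 117 141 139
234 221 221 197 197 153 142  97 116 119  91 111 184 160 165 156  89  91 146 147 143 140
238 222 218 223 196  97  97 101 118 118  93  92 106 161 160 102  75  91 149 142 146 148
242 220 218 222 199  95  97  94 105 110  92  93  92  94  94  89  74  86 143 142 145 146
246 221 216 214 218  97  94  95  94  97  95  94  96  94  87  89  79  91 143 145 144 141
250 226 222 218 224 133  86  97  94  75  65  64  66  90  87  89  86  96 142 143 143 142
254 220 220 221 223 179  95  99  93  67  67  61  62  61  88  89  88 117 142 140 144 145
258 224 224 223 223 223 167  95  72  67  66  62  64  61  86  87 112 140 142 142 141 143
262 225 224 2
[... 585 characters left out ...]
3 138 142 146 141
290 222 226 222 218 217 216 181 150 144 104  72 127 146 144 144 142 144 142 142 137 151
294 216 215 216 219 223 216 145 144 145 142 140 139 143 147 148 144 143 143 141 145 143
298 213 211 214 218 215 152 140 142 144 139 142 141 142 147 146 144 141 139 143 143 147
302 216 217 215 214 217 144 144 140 145 144 140 141 144 145 143 144 140 138 141 139 141
306 218 219 219 219 157 146 146 145 148 146 144 139 140 145 145 142 141 137 139 142 142
310 217 217 219 207 149 146 139 141 143 144 145 138 139 142 143 138 145 143 139 143 142
shift cm [-0.49 -0.06  6.72] tooly ang 8.4 z [ 0.003  0.003 -1.   ] tcp [0.5316 0.4523 0.1432]
 turn deg [ 0.2 -0.1  0. ]
 turn deg [   0.2    0.3 -180. ]
```

The knob top is at (318.5,278), exactly as predicted. I descend and grip.

Call:
apply_moves([
  {"dx": -0.5, "dy": 0, "dz": 1, "ax": 0, "ay": 0, "az": 0, "hand": 0.6},
  {"dx": -0.5, "dy": 0, "dz": 3, "ax": 0, "ay": 0, "az": 0, "hand": 0.6},
  {"dx": -0.5, "dy": 0, "dz": 5, "ax": 0, "ay": 0, "az": 0, "hand": 0.6},
  {"dx": -0.5, "dy": 0, "dz": 6.6, "ax": 0, "ay": 0, "az": 0, "hand": 0.6},
  {"dx": -0.5, "dy": 0, "dz": 6.6, "ax": 0, "ay": 0, "az": 0, "hand": 0.6},
  {"dx": -0.5, "dy": 0, "dz": 6.6, "ax": 0, "ay": 0, "az": 0, "hand": 0},
  {"dx": -0.5, "dy": 0, "dz": 6.6, "ax": 0, "ay": 0, "az": 0, "hand": 0},
  {"dx": -0.5, "dy": 0, "dz": 6.6, "ax": 0, "ay": 0, "az": 0, "hand": 0},
  {"dx": -0.5, "dy": 0, "dz": 6.6, "ax": 0, "ay": 0, "az": 0, "hand": 0},
  {"dx": -0.5, "dy": 0, "dz": 6.6, "ax": 0, "ay": 0, "az": 0, "hand": 0},
  {"dx": -0.5, "dy": 0, "dz": 6.6, "ax": 0, "ay": 0, "az": 0, "hand": 0},
  {"dx": -0.5, "dy": 0, "dz": 6.6, "ax": 0, "ay": 0, "az": 0, "hand": 0},
], grip_force=20)

```text
time: 23.85
tcp_pos: [0.5315, 0.4466, 0.075]
orientation: [2.052, 2.379, 0.001]
wrist_force: [-0.0, 0.9, 1.6]
opening: 0.0132
grip_force: 20.0
```

```bash
python3 - <<'E'
from h import *
s=bot.state();print(s["opening"],s["grip_force"],s["wrist_force"])
cmd([.5319,.4475,.076],8.4)
cmd([.5512,-.2722,.29],8.4)
E
```

```text
0.013199046860079692 19.991001784801483 [-0.03295838  0.94559082  1.57858577]
shift cm [ 0.08  0.05 -0.1 ] tooly ang 8.4 z [ 0.  0. -1.] tcp [0.5315 0.4466 0.075 ]
 turn deg [ 0. -0.  0.]
 turn deg [   0.    0. -180.]
shift cm [-71.38  -8.6  -21.52] tooly ang 8.4 z [ 0.  0. -1.] tcp [0.5315 0.4466 0.075 ]
 turn deg [ 0. -0.  0.]
 turn deg [   0.    0. -180.]
```

Call:
apply_moves([
  {"dx": 0, "dy": 0, "dz": -2, "ax": 0, "ay": 0, "az": 0, "hand": 0},
  {"dx": 0, "dy": 0, "dz": -6, "ax": 0, "ay": 0, "az": 0, "hand": 0},
  {"dx": 0, "dy": 0, "dz": -10, "ax": 0, "ay": 0, "az": 0, "hand": 0},
  {"dx": -2, "dy": 0, "dz": -14, "ax": 0, "ay": 0, "az": 0, "hand": 0},
  {"dx": -5, "dy": 0, "dz": -17, "ax": 0, "ay": 0, "az": 0, "hand": 0},
  {"dx": -8, "dy": -1, "dz": -19, "ax": 0, "ay": 0, "az": 0, "hand": 0},
  {"dx": -12, "dy": -1.4, "dz": -21, "ax": 0, "ay": 0, "az": 0, "hand": 0},
  {"dx": -16, "dy": -2, "dz": -21.5, "ax": 0, "ay": 0, "az": 0, "hand": 0},
  {"dx": -20, "dy": -2.4, "dz": -21.5, "ax": 0, "ay": 0, "az": 0, "hand": 0},
  {"dx": -24, "dy": -2.9, "dz": -21.5, "ax": 0, "ay": 0, "az": 0, "hand": 0},
  {"dx": -28, "dy": -3.4, "dz": -21.5, "ax": 0, "ay": 0, "az": 0, "hand": 0},
  {"dx": -32, "dy": -3.9, "dz": -21.5, "ax": 0, "ay": 0, "az": 0, "hand": 0},
])

```text
time: 24.85
tcp_pos: [0.5394, 0.1221, 0.2898]
orientation: [2.051, 2.379, -0.0]
wrist_force: [1.2, 0.0, -0.9]
opening: 0.0137
grip_force: 20.0
```

Call:
apply_moves([
  {"dx": -4, "dy": -0.5, "dz": 0, "ax": 0, "ay": 0, "az": 0, "hand": 0},
  {"dx": -8, "dy": -1, "dz": 0, "ax": 0, "ay": 0, "az": 0, "hand": 0},
  {"dx": -12, "dy": -1.4, "dz": 0, "ax": 0, "ay": 0, "az": 0, "hand": 0},
  {"dx": -16, "dy": -1.9, "dz": 0, "ax": 0, "ay": 0, "az": 0, "hand": 0},
  {"dx": -20, "dy": -2.4, "dz": 0, "ax": 0, "ay": 0, "az": 0, "hand": 0},
  {"dx": -24, "dy": -2.9, "dz": 0, "ax": 0, "ay": 0, "az": 0, "hand": 0},
  {"dx": -28, "dy": -3.4, "dz": 0, "ax": 0, "ay": 0, "az": 0, "hand": 0},
  {"dx": -32, "dy": -3.9, "dz": 0, "ax": 0, "ay": 0, "az": 0, "hand": 0},
  {"dx": -35, "dy": -4.3, "dz": 0, "ax": 0, "ay": 0, "az": 0, "hand": 0},
  {"dx": -37.5, "dy": -4.5, "dz": 0, "ax": 0, "ay": 0, "az": 0, "hand": 0},
  {"dx": -39, "dy": -4.7, "dz": 0, "ax": 0, "ay": 0, "az": 0, "hand": 0},
  {"dx": -39.4, "dy": -4.7, "dz": 0, "ax": 0, "ay": 0, "az": 0, "hand": 0},
])

```text
time: 25.85
tcp_pos: [0.5504, -0.2756, 0.2891]
orientation: [-2.056, -2.375, 0.002]
wrist_force: [0.4, 0.8, -1.8]
opening: 0.0137
grip_force: 20.0
```

Call:
apply_moves([
  {"dx": 0, "dy": 0, "dz": 0, "ax": 0, "ay": 0, "az": 0, "hand": 0},
  {"dx": 0, "dy": 0, "dz": 0, "ax": 0, "ay": 0, "az": 0, "hand": 0},
  {"dx": 0, "dy": 0, "dz": 0, "ax": 0, "ay": 0, "az": 0, "hand": 0},
  {"dx": 0, "dy": 0, "dz": 0, "ax": 0, "ay": 0, "az": 0, "hand": 0},
])

```text
time: 26.18
tcp_pos: [0.5517, -0.2703, 0.2899]
orientation: [2.048, 2.382, 0.001]
wrist_force: [-0.2, 0.2, 0.5]
opening: 0.0136
grip_force: 20.0
```

```bash
python3 - <<'E'
from h import *
c=cap("wrist");c=cap("wrist");c=cap("wrist");save(c,"w15")
s=bot.state();print(s["opening"],s["grip_force"],s["wrist_force"]);t=s["tcp_pos"]
cmd([.5512,-.2722,.29],8.4)
for n,z in(("cup rim",t[2]-.035),("cup foot",t[2]-.075)):print(n,proj(c,[t[0],t[1],z]),429*.018/(np.linalg.inv(c["T"])@[t[0],t[1],z,1])[2])
print("beaker mouth",proj(c,[.5512,-.2722,.169]),429*.025/(np.linalg.inv(c["T"])@[.5512,-.2722,.169,1])[2])
cv2.imwrite("pics/w15c.png",c["image"][120:400,200:440,::-1].repeat(2,0).repeat(2,1))
E
```

```text
0.013497115059240372 19.98721092939377 [-0.71470836  0.1787876  -0.07118352]
shift cm [-0.07 -0.03 -0.02] tooly ang 8.5 z [ 0. -0. -1.] tcp [ 0.5514 -0.2714  0.2898]
 turn deg [0.  0.  0.1]
 turn deg [  -0.     0.  -179.9]
cup rim [320.02750106 275.81903885] 36.15660276004916
cup foot [320.39998327 249.47615471] 30.672133168822274
beaker mouth [320.24071253 228.66270836] 36.264014856700015
```

View pics/w15c.png

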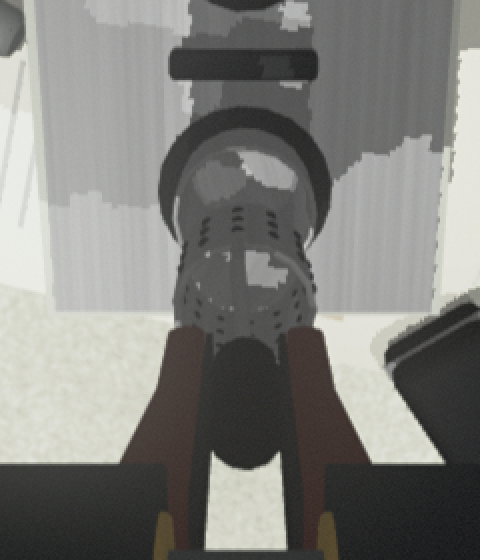

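In the 2x crop (offset 200,120) the hanging cup is centred at x=322 over the beaker mouth at x=323, with the rim tops where predicted. It's aligned, so I lower it in.

Call:
apply_moves([
  {"dx": -0.07, "dy": -0.03, "dz": 1.5, "ax": 0, "ay": 0, "az": 0, "hand": 0},
  {"dx": -0.07, "dy": -0.03, "dz": 3, "ax": 0, "ay": 0, "az": 0, "hand": 0},
  {"dx": -0.07, "dy": -0.03, "dz": 4, "ax": 0, "ay": 0, "az": 0, "hand": 0},
  {"dx": -0.07, "dy": -0.03, "dz": 5, "ax": 0, "ay": 0, "az": 0, "hand": 0},
  {"dx": -0.07, "dy": -0.03, "dz": 6, "ax": 0, "ay": 0, "az": 0, "hand": 0},
  {"dx": -0.07, "dy": -0.03, "dz": 6, "ax": 0, "ay": 0, "az": 0, "hand": 0},
])

```text
time: 26.83
tcp_pos: [0.55, -0.2728, 0.2275]
orientation: [-2.049, -2.377, 0.001]
wrist_force: [-1.4, 0.4, -0.4]
opening: 0.0137
grip_force: 20.0
```

Call:
apply_moves([
  {"dx": 0, "dy": 0, "dz": 1, "ax": 0, "ay": 0, "az": 0, "hand": 0},
  {"dx": 0, "dy": 0, "dz": 2, "ax": 0, "ay": 0, "az": 0, "hand": 0},
  {"dx": 0, "dy": 0, "dz": 3, "ax": 0, "ay": 0, "az": 0, "hand": 0},
  {"dx": 0, "dy": 0, "dz": 4, "ax": 0, "ay": 0, "az": 0, "hand": 0},
  {"dx": 0, "dy": 0, "dz": 5, "ax": 0, "ay": 0, "az": 0, "hand": 0},
  {"dx": 0, "dy": 0, "dz": 5.5, "ax": 0, "ay": 0, "az": 0, "hand": 0},
  {"dx": 0, "dy": 0, "dz": 5.5, "ax": 0, "ay": 0, "az": 0, "hand": 0},
  {"dx": 0, "dy": 0, "dz": 5.5, "ax": 0, "ay": 0, "az": 0, "hand": 0},
])

```text
time: 27.5
tcp_pos: [0.551, -0.2731, 0.1744]
orientation: [-2.051, -2.379, 0.0]
wrist_force: [0.3, 0.2, -0.5]
opening: 0.0133
grip_force: 20.0
```

```bash
python3 - <<'E'
from h import *
s=bot.state();print(s["opening"],s["grip_force"],s["wrist_force"],s["torque"])
cmd([.5512,-.2722,.172],8.4)
E
```

```text
0.013259144564013033 19.987821578979492 [ 0.2663266   0.16506203 -0.45770873] [-0.06722178 -0.03562512 -0.01991142]
shift cm [0.08 0.03 0.24] tooly ang 8.5 z [-0.  0. -1.] tcp [ 0.551  -0.2731  0.1744]
 turn deg [-0.  -0.   0.1]
 turn deg [   0.    -0.  -179.9]
```

Call:
apply_moves([
  {"dx": 0.08, "dy": 0, "dz": 0.15, "ax": 0, "ay": 0, "az": 0, "hand": 0},
  {"dx": 0.08, "dy": 0, "dz": 0.25, "ax": 0, "ay": 0, "az": 0, "hand": 0},
  {"dx": 0.08, "dy": 0, "dz": 0.25, "ax": 0, "ay": 0, "az": 0, "hand": 0},
  {"dx": 0.08, "dy": 0, "dz": 0.25, "ax": 0, "ay": 0, "az": 0, "hand": 0},
  {"dx": 0.08, "dy": 0, "dz": 0.25, "ax": 0, "ay": 0, "az": 0, "hand": 0.4},
  {"dx": 0.08, "dy": 0, "dz": 0.2, "ax": 0, "ay": 0, "az": 0, "hand": 0.4},
  {"dx": 0.08, "dy": 0, "dz": 0.2, "ax": 0, "ay": 0, "az": 0, "hand": 0.4},
  {"dx": 0.08, "dy": 0, "dz": 0.2, "ax": 0, "ay": 0, "az": 0, "hand": 0.4},
  {"dx": 0.08, "dy": 0, "dz": -3, "ax": 0, "ay": 0, "az": 0, "hand": 0.4},
  {"dx": 0.08, "dy": 0, "dz": -7, "ax": 0, "ay": 0, "az": 0, "hand": 0.4},
  {"dx": 0.08, "dy": 0, "dz": -11, "ax": 0, "ay": 0, "az": 0, "hand": 0.4},
  {"dx": 0.08, "dy": 0, "dz": -11, "ax": 0, "ay": 0, "az": 0, "hand": 0.4},
])

```text
time: 28.5
tcp_pos: [0.5549, -0.2731, 0.2933]
orientation: [2.044, 2.37, 0.006]
wrist_force: [1.1, -0.1, 0.2]
opening: 0.0351
grip_force: 0.0
```

```bash
python3 - <<'E'
from h import *
c=cap("wrist");c=cap("wrist");c=cap("wrist");save(c,"w16")
p=[.5512,-.2722,.197];print("knob top pred",proj(c,p),429*.007/(np.linalg.inv(c["T"])@np.append(p,1))[2])
u,v=proj(c,p).round().astype(int);g=cv2.cvtColor(c["image"],cv2.COLOR_RGB2GRAY)
print("cols",list(range(u-24,u+28,3)))
for r in range(v-36,v+30,3):print(r,*["%3d"%x for x in g[r,u-24:u+28:3]])
cmd([.6713,.004,.25],8.4)
E
```

```text
knob top pred [319.15250301 240.0191912 ] 11.313712348664984
cols [295, 298, 301, 304, 307, 310, 313, 316, 319, 322, 325, 328, 331, 334, 337, 340, 343, 346]
204  92  72  92  90 113 107  87 114 101 177 166 158 156 160  84  86  91  87
207  91  88  88  90 109 108 110 111 105 147 176 156 159 154  89  84  55  88
210  88  93  75  96  88 108 111 107 107 103  97 125 162 153  89  84  67  97
213  84  89  85  95  90 110 111 100  89  96  85  88 129  93  77  99 126 110
216  88  93  86  78  89 100 102  99  87  88  88  90  89  86  73  90 131  90
219  89  91  88  71  87  89  84  56  51  53  67  89  87  82  80 102  95  88
222  90  92  86  76  88  85  53  54  55  52  52  63  72  84  88 147  82  90
225  90  91  90  78  88  64  54  52  53  54  53  53  63  83  90 157  86  85
228  90  90 105  89  86  59  55  55  56  55  52  53  66  80 157  87  84  90
231  90  91  91 106  97  57  55  67  65  57  55  54  83 147 100  86  83  91
234  91  91  93  86 102  60  72  72  69  68  57  56 150 101  88  87  83  91
237  92  92  93  90  88  72  75  73  70  67  56  56  79  88  89  87  86  91
240  92  91  91  89  88  74  73
[... 186 characters left out ...]
91  90  91
249 178 109  89  91  91  91  87  73  67  69  80  91  91  92  90  89  96 187
252 186 175 143  90  89  91  91  90  89  90  90  90  91  90  88 113 182 174
255 187 180 177 170 122  94  93  92  91  91  90  89  90 114 172 176 176 175
258 188 179 185 184 179 174 167 132 132 134 148 153 181 172 176 175 175 173
261 187 179 184 184 186 183 181 175 176 178 175 176 179 175 177 176 175 176
264 186 179 186 184 184 182 181 179 180 180 178 180 179 175 175 175 177 175
267 186 178 185 183 183 182 180 178 181 180 176 180 179 175 175 174 177 174
shift cm [25.58 15.97  3.47] tooly ang 8.4 z [ 0.    -0.001 -1.   ] tcp [ 0.5508 -0.2724  0.2848]
 turn deg [0. 0. 0.]
 turn deg [-1.0e-01  0.0e+00 -1.8e+02]
```

The knob top measures about (319.5,240), r 10.7 px, against (319,240) and 11.3 px expected, so the basket stands on the bottom. Now the lid.

Call:
apply_moves([
  {"dx": 25.6, "dy": 16, "dz": 0, "ax": 0, "ay": 0, "az": 0, "hand": 0.5},
  {"dx": 25.6, "dy": 16, "dz": 0, "ax": 0, "ay": 0, "az": 0, "hand": 0.5},
  {"dx": 25.6, "dy": 16, "dz": 0, "ax": 0, "ay": 0, "az": 0, "hand": 0.5},
  {"dx": 25.6, "dy": 16, "dz": 0, "ax": 0, "ay": 0, "az": 0, "hand": 0.5},
  {"dx": 25.6, "dy": 16, "dz": 0, "ax": 0, "ay": 0, "az": 0, "hand": 0.5},
  {"dx": 25.6, "dy": 16, "dz": 0, "ax": 0, "ay": 0, "az": 0, "hand": 0.5},
  {"dx": 25.6, "dy": 16, "dz": 4, "ax": 0, "ay": 0, "az": 0, "hand": 0.5},
  {"dx": 25.6, "dy": 16, "dz": 8, "ax": 0, "ay": 0, "az": 0, "hand": 0.5},
  {"dx": 25.6, "dy": 16, "dz": 12, "ax": 0, "ay": 0, "az": 0, "hand": 0.5},
  {"dx": 25.6, "dy": 16, "dz": 12, "ax": 0, "ay": 0, "az": 0, "hand": 0.5},
  {"dx": 25.6, "dy": 16, "dz": 12, "ax": 0, "ay": 0, "az": 0, "hand": 0.5},
  {"dx": 25.6, "dy": 16, "dz": 12, "ax": 0, "ay": 0, "az": 0, "hand": 0.5},
])

```text
time: 29.65
tcp_pos: [0.6711, 0.0034, 0.1641]
orientation: [-2.052, -2.377, 0.003]
wrist_force: [0.9, 0.6, 0.2]
opening: 0.0438
grip_force: 0.0
```

```bash
python3 - <<'E'
from h import *
c=cap("wrist");c=cap("wrist");c=cap("wrist");save(c,"w17")
p=[.6713,.004,.036];print("knob top pred",proj(c,p),429*.0075/(np.linalg.inv(c["T"])@np.append(p,1))[2],"disc pred",proj(c,[.6713,.004,.01]))
u,v=proj(c,p).round().astype(int);g=cv2.cvtColor(c["image"],cv2.COLOR_RGB2GRAY)
print("cols",list(range(u-48,u+52,4)))
for r in range(v-56,v+48,4):print(r,*["%3d"%x for x in g[r,u-48:u+52:4]])
cmd([.6713,.004,.012],8.4)
E
```

```text
knob top pred [318.33787256 222.09461441] 10.555743964114452 disc pred [318.55150033 213.04666623]
cols [270, 274, 278, 282, 286, 290, 294, 298, 302, 306, 310, 314, 318, 322, 326, 330, 334, 338, 342, 346, 350, 354, 358, 362, 366]
166 125 122 126 124 129 118 189 128 123 122 122 122 122 119 122 121 120 120 121 122 150 151 150 150 151
170 188 219 218 219 218 217 216 123 122 123 122 123 122 123 122 120 120 121 121 119 152 151 152 151 150
174 219 218 218 218 218 217 216 214 121 122 123 122 122 123 122 121 121 120 122 120 150 150 153 151 152
178 220 217 218 218 217 217 216 210 124 124 123 124 123 123 123 121 123 121 123 123 149 149 153 152 152
182 219 219 218 219 218 218 217 133 124 126 124 122 115 108 113 124 124 121 121 122 152 151 151 151 150
186 220 220 219 219 218 218 217 219 126 116 101 101 104 100 107 136 102 123 123 120 152 153 153 151 152
190 220 218 218 217 218 217 217 214 106 102 104 170 171 170 171 168 143 140 110 122 215 210 155 157 161
194 219 219 219 219 218 216 216 151 102 146 171 171 168 166 168 168 166 158  99 115 168 231 230 231 231
198 220 219 219 218 218 217 217 174 17
[... 1294 characters left out ...]
231 231 230 230 230
250 234 235 234 234 234 234 233 233 233 234 232 233 233 233 231 232 231 230 231 231 231 230 231 230 229
254 234 234 234 234 234 233 233 233 233 233 231 233 232 232 232 231 231 231 231 230 230 230 230 230 230
258 234 234 234 234 234 234 233 232 233 233 232 232 232 232 232 231 231 231 230 230 229 229 229 229 230
262 234 234 234 233 234 233 233 233 233 232 232 231 232 232 232 231 231 232 230 229 230 229 229 230 228
266 233 233 233 234 234 233 233 232 232 232 232 232 231 231 232 231 231 230 231 229 229 229 229 229 229
shift cm [ 0.08 -0.23 15.53] tooly ang 8.4 z [ 0.004 -0.    -1.   ] tcp [0.673  0.0036 0.1673]
 turn deg [ 0.2  0.  -0. ]
 turn deg [ 1.0e-01 -4.0e-01  1.8e+02]
```

```bash
python3 - <<'E'
from h import *
c=load("w17.pkl");k=pt(c,322.4,221,.036);print(k.round(4),pt(c,322,213.5,.01).round(4))
cmd([k[0],k[1],.012],8.4)
E
```

```text
[0.674  0.0052 0.036 ] [0.674 0.004 0.01 ]
shift cm [ 0.16  0.06 15.53] tooly ang 8.4 z [ 0.004 -0.    -1.   ] tcp [0.673  0.0036 0.1673]
 turn deg [ 0.2  0.  -0. ]
 turn deg [ 1.0e-01 -4.0e-01  1.8e+02]
```

Call:
apply_moves([
  {"dx": 0.1, "dy": 0.1, "dz": 4, "ax": 0, "ay": 0, "az": 0, "hand": 0.5},
  {"dx": 0.1, "dy": 0.1, "dz": 8, "ax": 0, "ay": 0, "az": 0, "hand": 0.5},
  {"dx": 0.1, "dy": 0.1, "dz": 11, "ax": 0, "ay": 0, "az": 0, "hand": 0.5},
  {"dx": 0.1, "dy": 0.1, "dz": 12, "ax": 0, "ay": 0, "az": 0, "hand": 0.5},
  {"dx": 0.1, "dy": 0.1, "dz": 12, "ax": 0, "ay": 0, "az": 0, "hand": 0.5},
  {"dx": 0.1, "dy": 0.1, "dz": 12, "ax": 0, "ay": 0, "az": 0, "hand": 0.5},
  {"dx": 0.1, "dy": 0.1, "dz": 12, "ax": 0, "ay": 0, "az": 0, "hand": 0.5},
])

```text
time: 30.38
tcp_pos: [0.6746, 0.0057, 0.0478]
orientation: [2.05, 2.376, 0.005]
wrist_force: [0.2, 0.7, 0.3]
opening: 0.044
grip_force: 0.0
```

```bash
python3 - <<'E'
from h import *
cmd([.674,.0048,.013],8.4)
E
```

```text
shift cm [-0.08 -0.09  3.48] tooly ang 8.4 z [ 0.005  0.    -1.   ] tcp [0.6746 0.0057 0.0478]
 turn deg [0.3 0.  0. ]
 turn deg [  -0.     0.4 -180. ]
```

Call:
apply_moves([
  {"dx": -0.05, "dy": -0.05, "dz": 1.2, "ax": 0, "ay": 0, "az": 0, "hand": 0.5},
  {"dx": -0.05, "dy": -0.05, "dz": 2.4, "ax": 0, "ay": 0, "az": 0, "hand": 0.5},
  {"dx": -0.05, "dy": -0.05, "dz": 3.3, "ax": 0, "ay": 0, "az": 0, "hand": 0.5},
  {"dx": -0.05, "dy": -0.05, "dz": 3.3, "ax": 0, "ay": 0, "az": 0, "hand": 0.5},
  {"dx": -0.05, "dy": -0.05, "dz": 3.3, "ax": 0, "ay": 0, "az": 0, "hand": 0},
  {"dx": -0.05, "dy": -0.05, "dz": 3.3, "ax": 0, "ay": 0, "az": 0, "hand": 0},
  {"dx": -0.05, "dy": -0.05, "dz": 3.3, "ax": 0, "ay": 0, "az": 0, "hand": 0},
  {"dx": -0.05, "dy": -0.05, "dz": 3.3, "ax": 0, "ay": 0, "az": 0, "hand": 0},
  {"dx": -0.05, "dy": -0.05, "dz": 3.3, "ax": 0, "ay": 0, "az": 0, "hand": 0},
  {"dx": -0.05, "dy": -0.05, "dz": 3.3, "ax": 0, "ay": 0, "az": 0, "hand": 0},
  {"dx": -0.05, "dy": -0.05, "dz": 3.3, "ax": 0, "ay": 0, "az": 0, "hand": 0},
  {"dx": -0.05, "dy": -0.05, "dz": 3.3, "ax": 0, "ay": 0, "az": 0, "hand": 0},
], grip_force=25)

```text
time: 31.38
tcp_pos: [0.6722, 0.005, 0.0119]
orientation: [2.051, 2.379, 0.001]
wrist_force: [-0.0, -0.3, 1.5]
opening: 0.014
grip_force: 25.0
```

```bash
python3 - <<'E'
from h import *
s=bot.state();print(s["opening"],s["grip_force"],s["wrist_force"])
cmd([.5372,-.1775,.24],8.4)
E
```

```text
0.014010504540362219 24.99952107667923 [-0.02195758 -0.26690719  1.50440667]
shift cm [-16.07 -16.02 -22.81] tooly ang 8.5 z [ 0.001 -0.    -1.   ] tcp [0.6722 0.005  0.0119]
 turn deg [0.  0.  0.1]
 turn deg [  -0.     0.  -179.9]
```

Call:
apply_moves([
  {"dx": 0, "dy": 0, "dz": -2, "ax": 0, "ay": 0, "az": 0, "hand": 0},
  {"dx": 0, "dy": 0, "dz": -5, "ax": 0, "ay": 0, "az": 0, "hand": 0},
  {"dx": 0, "dy": 0, "dz": -9, "ax": 0, "ay": 0, "az": 0, "hand": 0},
  {"dx": 0, "dy": 0, "dz": -13, "ax": 0, "ay": 0, "az": 0, "hand": 0},
  {"dx": -1, "dy": -1, "dz": -17, "ax": 0, "ay": 0, "az": 0, "hand": 0},
  {"dx": -3, "dy": -3, "dz": -20, "ax": 0, "ay": 0, "az": 0, "hand": 0},
  {"dx": -5.5, "dy": -5.5, "dz": -22, "ax": 0, "ay": 0, "az": 0, "hand": 0},
  {"dx": -8.2, "dy": -8.2, "dz": -22.8, "ax": 0, "ay": 0, "az": 0, "hand": 0},
  {"dx": -11, "dy": -11, "dz": -22.8, "ax": 0, "ay": 0, "az": 0, "hand": 0},
  {"dx": -13.5, "dy": -13.5, "dz": -22.8, "ax": 0, "ay": 0, "az": 0, "hand": 0},
  {"dx": -15.3, "dy": -15.3, "dz": -22.8, "ax": 0, "ay": 0, "az": 0, "hand": 0},
  {"dx": -16.1, "dy": -16, "dz": -22.8, "ax": 0, "ay": 0, "az": 0, "hand": 0},
])

```text
time: 32.38
tcp_pos: [0.5344, -0.1821, 0.2394]
orientation: [-2.058, -2.373, 0.005]
wrist_force: [-0.6, -0.5, -1.3]
opening: 0.0146
grip_force: 25.0
```

Call:
apply_moves([
  {"dx": 0, "dy": 0, "dz": 0, "ax": 0, "ay": 0, "az": 0, "hand": 0},
  {"dx": 0, "dy": 0, "dz": 0, "ax": 0, "ay": 0, "az": 0, "hand": 0},
  {"dx": 0, "dy": 0, "dz": 0, "ax": 0, "ay": 0, "az": 0, "hand": 0},
  {"dx": 0, "dy": 0, "dz": 0, "ax": 0, "ay": 0, "az": 0, "hand": 0},
])

```text
time: 32.72
tcp_pos: [0.5385, -0.1755, 0.2397]
orientation: [-2.048, -2.382, -0.002]
wrist_force: [-0.6, 0.8, -0.5]
opening: 0.0143
grip_force: 25.0
```

```bash
python3 - <<'E'
from h import *
c=cap("wrist");c=cap("wrist");c=cap("wrist");save(c,"w18")
s=bot.state();t=s["tcp_pos"];print(s["opening"],s["grip_force"])
cmd([.5372,-.1775,.172],8.4)
# held disc: outline at z=tcp-.002..-.006
z=t[2]-.002;print("disc pred",proj(c,[t[0],t[1],z]),429*.023/(np.linalg.inv(c["T"])@[t[0],t[1],z,1])[2])
p=[.5372,-.1775,.166];print("mouth pred",proj(c,p),429*.019/(np.linalg.inv(c["T"])@np.append(p,1))[2])
q=[.5372,-.1775,.139];print("collar pred",proj(c,q),429*.027/(np.linalg.inv(c["T"])@np.append(q,1))[2])
g=cv2.cvtColor(c["image"],cv2.COLOR_RGB2GRAY)
print("cols",list(range(250,396,5)))
for r in range(150,350,5):print(r,*["%3d"%x for x in g[r,250:396:5]])
E
```

```text
0.014693557442858274 24.998634159564972
shift cm [-0.09 -0.1   6.75] tooly ang 8.6 z [ 0.     0.001 -1.   ] tcp [ 0.538  -0.1765  0.2395]
 turn deg [ 0.  -0.   0.2]
 turn deg [ 1.000e-01  0.000e+00 -1.798e+02]
disc pred [319.44393039 305.79945954] 54.216112959085095
mouth pred [318.59653169 251.7734609 ] 32.52811921731308
collar pred [318.95693603 237.84801026] 41.91173306749578
cols [250, 255, 260, 265, 270, 275, 280, 285, 290, 295, 300, 305, 310, 315, 320, 325, 330, 335, 340, 345, 350, 355, 360, 365, 370, 375, 380, 385, 390, 395]
150 110 109 109 108 105 107 105  82  83  80  82  79  85  84  77  78  74  76 100  98  72  75  96  95  95  96  96  94  96  94
155 110 109 109 107 108 105 104 103 105 102 102 100 101  99 100  97  98 100  98  99  97  98  96  97  98  96  99  97  96  98
160 202 200 199 199 200 112 110 112 109 108 108 107 107 106 107 187 189 188 182 105 105 105 105 105 104 104 133 135 135 134
165 101  98  98  98  97  96  94  95  93  94  92  91  92  90  87  87  85  86  84  86  85  84  85  84  82  85  87 101  85  82
170 177 182 177 183 152  97  92  91  91  90  92  90  88  88  89 15
[... 3697 characters left out ...]
  44  43  36  33  39  37  36  35  36  42  52  52  50  53  52 164 164 169 168 166
325 181 180 177 175 177  59  60  54  53  50  40  42  34  38  36  35  36  36  38  37  49  52  53  52  56 161 165 167 167 165
330 180 179 177 175  56  58  58  53  53  49  40  40  34  35  35  37  35  35  34  34  51  51  48  49  51  49 165 166 168 165
335 180 177 176 166  59  58  55  54  53  51  41  38  34  33  34  32  35  31  32  36  48  49  50  50  51  52 164 166 169 164
340 179 176 174  56  58  57  54  52  48  44  40  37  35  34  35  34  33  34  35  33  44  49  51  49  50  52  52 164 168 163
345 178 174 149  57  54  55  53  52  50  38  37  67  34  33  30  31  32  32  54  34  37  48  48  47  50  52  51 162 167 162
```

The disc is centred at about (322,306) and the collar at about (321.5,239), aligned within about 0.5 mm, so I lower the lid.

Call:
apply_moves([
  {"dx": -0.08, "dy": -0.03, "dz": 1.5, "ax": 0, "ay": 0, "az": 0, "hand": 0},
  {"dx": -0.08, "dy": -0.03, "dz": 3, "ax": 0, "ay": 0, "az": 0, "hand": 0},
  {"dx": -0.08, "dy": -0.03, "dz": 4.5, "ax": 0, "ay": 0, "az": 0, "hand": 0},
  {"dx": -0.08, "dy": -0.03, "dz": 5.3, "ax": 0, "ay": 0, "az": 0, "hand": 0},
  {"dx": -0.08, "dy": -0.03, "dz": 5.8, "ax": 0, "ay": 0, "az": 0, "hand": 0},
  {"dx": -0.08, "dy": -0.03, "dz": 6.2, "ax": 0, "ay": 0, "az": 0, "hand": 0},
  {"dx": -0.08, "dy": -0.03, "dz": 6.5, "ax": 0, "ay": 0, "az": 0, "hand": 0},
  {"dx": -0.08, "dy": -0.03, "dz": 6.5, "ax": 0, "ay": 0, "az": 0, "hand": 0},
  {"dx": -0.08, "dy": -0.03, "dz": 6.5, "ax": 0, "ay": 0, "az": 0, "hand": 0},
])

```text
time: 33.62
tcp_pos: [0.5375, -0.1787, 0.1751]
orientation: [2.051, 2.379, 0.0]
wrist_force: [-0.0, 0.7, 0.0]
opening: 0.0145
grip_force: 25.0
```

```bash
python3 - <<'E'
from h import *
s=bot.state();print(s["opening"],s["wrist_force"],s["torque"])
cmd([.5372,-.1775,.172],8.4)
E
```

```text
0.014500727410181942 [-0.0304749   0.72537993  0.02953926] [-0.00894292 -0.10409308  0.08166502]
shift cm [ 0.12 -0.01  0.31] tooly ang 8.5 z [ 0.001 -0.    -1.   ] tcp [ 0.5375 -0.1787  0.1751]
 turn deg [0.  0.  0.1]
 turn deg [-0.000e+00  1.000e-01 -1.799e+02]
```

Call:
apply_moves([
  {"dx": 0.1, "dy": 0, "dz": 0.2, "ax": 0, "ay": 0, "az": 0, "hand": 0},
  {"dx": 0.1, "dy": 0, "dz": 0.35, "ax": 0, "ay": 0, "az": 0, "hand": 0},
  {"dx": 0.1, "dy": 0, "dz": 0.45, "ax": 0, "ay": 0, "az": 0, "hand": 0},
  {"dx": 0.1, "dy": 0, "dz": 0.45, "ax": 0, "ay": 0, "az": 0, "hand": 0},
  {"dx": 0.1, "dy": 0, "dz": 0.45, "ax": 0, "ay": 0, "az": 0, "hand": 0},
])

```text
time: 34.03
tcp_pos: [0.5375, -0.1776, 0.1718]
orientation: [2.051, 2.378, 0.0]
wrist_force: [-2.6, 1.1, 10.0]
opening: 0.0141
grip_force: 25.0
```

```bash
python3 - <<'E'
from h import *
s=bot.state();print(s["opening"],s["wrist_force"],s["torque"])
cmd([.5372,-.1775,.172],8.4)
E
```

```text
0.014119758137855588 [-2.56319745  1.07983935 10.01041147] [ 0.18834816  0.79703156 -0.02445178]
shift cm [ 0.02 -0.03 -0.02] tooly ang 8.4 z [ 0.001 -0.001 -1.   ] tcp [ 0.5375 -0.1776  0.1718]
 turn deg [0.1 0.1 0. ]
 turn deg [-1.0e-01  1.0e-01 -1.8e+02]
```

The lid makes contact at exactly the seated height (.1718) with 10 N. I release and retreat.

Call:
apply_moves([
  {"dx": 0.1, "dy": 0, "dz": -0.05, "ax": 0, "ay": 0, "az": 0, "hand": 0},
  {"dx": 0.1, "dy": 0, "dz": -0.05, "ax": 0, "ay": 0, "az": 0, "hand": 0.4},
  {"dx": 0.1, "dy": 0, "dz": -0.05, "ax": 0, "ay": 0, "az": 0, "hand": 0.4},
  {"dx": 0.1, "dy": 0, "dz": -0.05, "ax": 0, "ay": 0, "az": 0, "hand": 0.4},
  {"dx": 0.1, "dy": 0, "dz": -0.05, "ax": 0, "ay": 0, "az": 0, "hand": 0.4},
  {"dx": 0, "dy": 0, "dz": -3, "ax": 0, "ay": 0, "az": 0, "hand": 0.4},
  {"dx": 0, "dy": 0, "dz": -7, "ax": 0, "ay": 0, "az": 0, "hand": 0.4},
  {"dx": 0, "dy": 0, "dz": -11, "ax": 0, "ay": 0, "az": 0, "hand": 0.4},
  {"dx": 0, "dy": 0, "dz": -13, "ax": 0, "ay": 0, "az": 0, "hand": 0.4},
  {"dx": 0, "dy": 0, "dz": -13, "ax": 0, "ay": 0, "az": 0, "hand": 0.4},
  {"dx": 0, "dy": 0, "dz": -13, "ax": 0, "ay": 0, "az": 0, "hand": 0.4},
  {"dx": 0, "dy": 0, "dz": -13, "ax": 0, "ay": 0, "az": 0, "hand": 0.4},
])

```text
time: 35.03
tcp_pos: [0.5363, -0.1777, 0.2989]
orientation: [-2.051, -2.378, 0.001]
wrist_force: [0.4, 0.0, -0.7]
opening: 0.0352
grip_force: 0.0
```

```bash
python3 - <<'E'
from h import *
c=cap("wrist");c=cap("wrist");c=cap("wrist");save(c,"w19")
cam=np.linalg.inv(c["T"]);f=lambda p,r:(proj(c,p).round(1),round(429*r/(cam@np.append(p,1))[2],1))
print("lid disc",f([.5372,-.1775,.170],.023),"knob top",f([.5372,-.1775,.196],.0075),"basket knob",f([.5512,-.2722,.197],.007),"L collar",f([.5512,-.2722,.139],.033))
g=cv2.cvtColor(c["image"],cv2.COLOR_RGB2GRAY);print(bot.state()["opening"])
print("cols",list(range(270,372,4)))
for r in range(180,285,4):print(r,*["%3d"%x for x in g[r,270:372:4]])
w=cap("side");a=load("side0.pkl");sl=np.s_[215:265,290:335]
print("specs change",np.abs(w["image"][sl].astype(int)-a["image"][sl]).mean())
m0=np.argwhere(a["image"][sl].max(2)<80);m1=np.argwhere(w["image"][sl].max(2)<80);print(m0.mean(0),m1.mean(0),len(m0),len(m1))
E
```

```text
lid disc (array([323.1, 224.6]), np.float64(32.6)) knob top (array([323.1, 235.4]), np.float64(11.6)) basket knob (array([323. , 364.6]), np.float64(9.8)) L collar (array([323.2, 324.3]), np.float64(39.3))
0.03492091029576018
cols [270, 274, 278, 282, 286, 290, 294, 298, 302, 306, 310, 314, 318, 322, 326, 330, 334, 338, 342, 346, 350, 354, 358, 362, 366, 370]
180 170 168 173 172 167 163 169 169  94 102  88  87  89  88  83  83  87  88  86  86  87 110 111 112 111 109
184 168 170 171 170 165 164 170 171  88  90  71  52  53  53  51  53  50  56  85  87  90 110 109 111 108 109
188 167 170 171 169 166 164 170 171  90  56  57  55  57  53  52  53  53  50  50  72  88 109 109 111 111 110
192 167 168 171 171 167 166 170 163  60  61  56  58  74  79  80  74  54  48  49  50  55 109 110 111 113 151
196 165 166 170 170 165 164 169  63  63  60  71  94 114  90  90  89  91  83  49  49  46  94 110 110 176 172
200 165 166 170 167 165 162 112  65  64  94  92  92 112  89  90  93  91  89  91  58  53  50 111 112 171 172
204 163 168 167 171 164 165  66  66  93 169 138 139 112 162 163 137 130  96  91  89  62  5
[... 1569 characters left out ...]
  90  93  92  91  92  87  88  90  93  91  90  86  86 111 151 166 173
268 178 181 180 185 181 161  89  87 156 161 172 168 155 134 164 163 155 132 164 161  85  85 151 172 167 170
272 178 181 180 187 184 177  62  60  56  55  53  54  53  51  53  50  50  51  51  51  51  53 173 171 166 169
276 181 181 177 187 182 174  75  72  74  73  71  69  69  69  67  66  66  67  64  64  65  65 171 172 167 169
280 182 181 175 185 180 172  73  69  68  66  64  66  64  65  64  60  63  64  63  64  65  62 173 169 167 168
284  76 148 177 186 179 176  72  72  70  71  70  71  69  58  59  60  67  67  67  69  65  62 171 167 169 150
specs change 25.122222222222224
[22.07509881 18.65810277] [23.97356828 20.11784141] 506 908
```

Lid knob top at about (324.5,236), r 11.5 px, and disc half-width 32.5 px both match the seated values. The spectacles patch differs from the first side picture, which I put down to arm shadow: no move came near them.

```bash
python3 -c "
from plant import bot
print(bot.finish_job())"
```

```text
the job is handed in; nothing more can be done
None
```

The job is handed in at about 35 s: cover seated, both beakers hung, basket on the large beaker's floor and lid home on the small beaker, each checked by camera or contact; no move came near the spectacles, but a final image check on them was inconclusive.

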